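# Load a glued lamination into the screw press with a lifter and wind the press down

### The job

Slide the lifter under the stack of three freshly glued, still loose layers on the glue-up board, carry the stack level to the screw press so that no layer slips, set it down centred on the press's two bed bars under the platen, and draw the lifter out again. Lay the lifter back flat on the table, then wind the crank clockwise until the platen bears down firmly on the stack, and let go. Never touch the layers with the gripper, and leave the sanding block, wax tin, tape measure and oil can where they are.

Things in the scene. Friction and masses are not known exactly. Their poses are not given: they have to be found in the camera images.
- lifter: Lifter (wide spatula, 0.17 kg) standing on its blade on the table. Origin: under the blade's centre. Flat steel blade along own x from -0.035 to +0.035 (tip at +x), 66 mm wide (own y), 2.5 mm thick; a low rib, 50 mm long and 7 mm high, crosses it at the heel (x -0.036 to -0.026). From the heel the handle rises and rakes back: it points up and to own -x, 25 deg from vertical.
- lifter_grip (a point): Middle of the lifter's wooden handle, at [-0.068, 0, 0.076] in the lifter's frame. The handle is 72 mm long, 16 mm thick and 20 mm wide across own y (flat sides: grasp it here, the gripper tilted like the handle, with a firm grip); when the blade lies flat its lower end stands 43 mm above the blade's underside, its top 108 mm.
- layer_bottom: Bottom layer of the stack, a light wood board 60 x 140 x 7 mm (own x, y, z), loose, 0.045 kg. Origin: centre of its underside. At the start it lies across the two strips of the glue-up board.
- layer_middle: Middle layer, a dark wood board of the same size, lying loose on the bottom layer. Origin: centre of its underside.
- layer_top: Top layer, a light wood board of the same size, lying loose on the middle layer. Origin: centre of its underside. The stack of three is 21 mm thick. On the way from board to press stands a fixed clamping jig, up to 0.14 m high, which must be passed over.
- glue_board: Glue-up board, fixed to the table: plywood 84 x 160 x 8 mm (own x, y, z) with two wooden strips 80 x 22 x 16 mm along own x at y = +-0.051. Origin: centre of the underside. Strip tops, where the stack lies, at z 0.024. The channel between the strips is 80 mm wide, 16 mm high; the lifter goes in along own +x (the open end at own -x looks to the robot's left).
- press: Small blue screw press, fixed to the table; a bench vice (up to 0.11 m high) stands left of its front. Origin: centre of the base's underside, on the vertical axis of the screw; the open front looks to own -x, the stack goes in along own +x with its long side (140 mm) across, along own y. Base 110 x 216 x 14 mm. Two columns, 20 mm diameter, at x = 0, y = +-0.094 leave 168 mm between them.
- press_bed (a point): Middle of the bed, level with the tops of the two wooden bed bars (z 0.032 above the table), on the screw's axis; the underside of the stack's middle belongs here. The bars are 90 x 22 x 18 mm, along the press's own x at y = +-0.051; the channel between them is 80 mm wide and 18 mm deep, open to the front for the lifter's blade.
- press_bridge (a point): Middle of the top of the press's bridge, a blue beam 100 x 216 mm (press's own x, y) from z 0.142 to 0.182, over the bed. Because it juts out over the blade's heel, a gripper holding the lifter must lean back like the handle to stay clear.
- platen (a joint): Travel of the press platen (72 x 146 mm) downwards, m; 0: its underside is 80 mm above the table. It reads about 0.027 when the platen meets the stack on the bed bars. Driven by the crank: 20 mm down per clockwise turn (0.00318 m per rad).
- press_crank (a joint): Angle of the crank on top of the press, rad, growing clockwise seen from above, which lowers platen, screw and crank together by 20 mm a turn; the platen meets the stack at about 8.5. Crank radius 50 mm about the press's vertical axis; at 0 the arm points to the press's own -y. It stays where it is left and needs about 3 N at the knob to turn; the screw holds its pressure when let go.
- knob_grip (a point): Middle of the crank's upright knob: 22 mm diameter, 48 mm high, turning freely on its pin; moves round and down with the crank (0.2475 m above the table at crank angle 0). The crank arm lies 26 mm below this point.
- sanding_block: Brown sanding block 64 x 108 x 31 mm lying at the right. Origin: centre of its underside. Leave alone.
- wax_tin: Round green tin, 86 mm diameter, 30 mm high, near the lifter. Origin: centre of its underside. Leave alone. (The wooden base of the fixed clamping jig, 18 mm high, begins behind the two, at x = 0.475.)
- tape_measure: Yellow tape measure 37 x 69 x 63 mm. Origin: centre of its underside. Leave alone.
- oil_can: Grey oil can with a long spout, 64 mm diameter, 155 mm high. Origin: centre of its underside. Leave alone.

How it is judged:
On the way, in this order (a step that is already met when the one before it is completed fails the run):
1. the stack is lifted clear of the glue-up board on the lifter's blade (z of layer_bottom in the frame of glue_board above 0.03 m and contact force between lifter and layer_bottom above 0.3 N and contact force between glue_board and layer_bottom below 0.05 N), for 0.2 s.
2. the stack lies centred on the press's bed bars and the lifter has let go of it (horizontal distance between layer_bottom and press below 0.012 m and angle between the y axis of layer_bottom and the y axis of press, either way round below 0.15 rad and contact force between press and layer_bottom above 0.3 N and z of layer_bottom in the frame of press between 0.028 and 0.036 m and contact force between lifter and layer_bottom below 0.05 N), for 0.2 s.
3. the lifter is laid back flat on the table, clear of the press (height (world z) of lifter below 0.006 m and angle between lifter's own z axis and vertical below 0.1 rad and horizontal distance between lifter and press above 0.1 m and contact force between the fingers and lifter below 0.05 N), for 0.2 s.
At the end, for the whole second after the job is handed in: Stack on the press's bed bars, within 12 mm of the screw axis and 0.15 rad of square, each layer within 5 mm and 0.08 rad of the one below; platen pressing on it with over 10 N, crank still; lifter at rest flat on the table (6 mm, 0.1 rad), its blade's centre over 100 mm from the press's middle (contact force between platen and layer_top above 10 N and horizontal distance between layer_bottom and press below 0.012 m and angle between the y axis of layer_bottom and the y axis of press, either way round below 0.15 rad and z of layer_bottom in the frame of press between 0.028 and 0.036 m and horizontal distance between layer_middle and layer_bottom below 0.005 m and horizontal distance between layer_top and layer_middle below 0.005 m and angle between the y axis of layer_middle and the y axis of layer_bottom, either way round below 0.08 rad and angle between the y axis of layer_top and the y axis of layer_middle, either way round below 0.08 rad and height (world z) of lifter below 0.006 m and angle between lifter's own z axis and vertical below 0.1 rad and horizontal distance between lifter and press above 0.1 m and linear speed of lifter below 0.02 m/s and velocity of joint press_crank between -0.1 and 0.1 rad/s); the robot touches nothing.
It fails at once if the gripper touches a layer (contact force between any of the arm, the fingers and layer_bottom above 0.3 N or contact force between any of the arm, the fingers and layer_middle above 0.3 N or contact force between any of the arm, the fingers and layer_top above 0.3 N).
It fails at once if the stack is tipped more than about 15 degrees (angle between any of layer_bottom, layer_top's own z axis and vertical above 0.26 rad).
It fails at once if the sanding block, wax tin, tape measure or oil can is moved by more than 20 mm (distance of any of sanding_block, wax_tin, tape_measure, oil_can from where it was at the start of the episode above 0.02 m).
It also fails if it takes over 72 s, if anything falls off the work surface, if the arm or the gripper's body presses on something with over 40 N, if the wrist force passes 120 N, or if a joint passes its speed limit or range.

### The arm

A 6-joint arm with a two-finger parallel gripper is mounted at the origin on a cart in front of the work surface, level with it; the furniture and walls round the work are solid. World frame = base frame: x ahead of the robot, y to its left, z up, the work surface at z = 0. Lengths are in m, angles in rad, forces in N, time in s.
With the tool pointing down it reaches from about 0.35 to 0.975 m from the base axis. Payload 4.9 kg.
Tool frame: the origin (TCP) lies at the very end of the fingers, on their centre line; the grasp point (between the pads) lies ctrl.grip_point_offset behind it (ctrl.grip_point_offset is the distance from the TCP to the grasp point, in m); z points along the fingers, y is the line along which they close (so a half turn about z gives the same grasp; the last joint's range is limited). The gripper opens to 85 mm and grips with 20 to 120 N. Pads are 22 mm wide; open, the fingers measure 114 mm over their backs; the gripper's body (76 mm by 85 mm) begins 54 mm behind the grasp point. The pads swing forward as they close: fully open they stand 13 mm farther back than shut.
Start: joints at [1.176, 0.053, 1.613, -0, 1.476, -0.119], TCP at [0.17, 0.601, 0.231] pointing down, gripper open.
Joint ranges: [-3.01, 3.01], [-1.01, 2.22], [0.06, 2.58], [-1.02, 4.17], [0.09, 2.62], [-3.14, 3.14]. Speed limits (rad/s): [2.57, 2.57, 3.14, 3.14, 3.14, 3.14].

### API

Orientations are given as a rotation vector (axis times angle).
In Python, from station import ctrl gives the robot as it stands. The module is installed in compiled form; this text tells all that it offers.
- The arm moves only by the tool drive_tool, never from a script. Its argument "steps" is a list of rows, each an object with "translation": the shift along the tool's x, y, z normalised to -1 to 1, where 1 is 4 cm, a list of three; "angular": the turn, a rotation vector about the tool's x, y, z normalised to -1 to 1, where 1 is 8 degrees, a list of three; "gripper": the opening, from 0 (shut) to 1 (fully open). In form: [{"translation": [dx, dy, dz], "angular": [wx, wy, wz], "gripper": gripper}, ...]. A call has 1 to 8 rows; each row shifts and turns the commanded pose from where the row before left it, along the tool's axes as they then stand; what a row does not reach is not made up. A row lasts 1/8 s, in which the tool goes at most 62.5 mm and 10.7 degrees, less where a joint would pass 70% of its speed; a pose out of reach is approached as far as the arm can. A call with a number of a shift or a turn outside -1 to 1 is refused whole. A call with a gripper value outside its range is refused whole. The fingers move at their own pace and stop on an object; "force" is the grip in N (left out, the last holds). Time passes only in rows, so rows that do not move let the fingers close. It gives the time, the measured TCP pose, the force, the opening and the grip force at its end, in the units of the state.
- ctrl.get_obs(): the state, without advancing time (a new reading comes with each control period).
- ctrl.get_image(name): name is "side" or "top" or "wrist"; returns a dict with "color" (384x512x3 uint8, red, green, blue), "depth" (384x512 float32, m along the optical axis (not along the pixel's ray), 0 where there is no reading), "fx", "fy", "cx", "cy" (pixels), "R" (3x3) and "t" (3): a world point X has camera coordinates R X + t. Camera axes: x right, y down, z forward; pixel columns grow to the right and rows downward; lengths in m; the calibration is good to about 2 mm. A picture is of the moment at which its call begins.
- ctrl.finish_job(): hands the job in; it is judged then, once.
The state is a dict: "t": time; "q": joint angles; "dq": joint speeds; "effort": joint torques, N m; "tool_pos": TCP position; "tool_rot": TCP orientation; "contact_force": force on the tool from outside, world axes, zero at the start; "wrist_torque": the same for the moment, N m; "opening": finger opening in m; "grip_force": force on a finger pad.
Only numpy, scipy, OpenCV 4.12 (cv2) and the standard library are available. Lean on these libraries where they do the work, as an engineer would, in place of code of your own. Each camera call takes 0.05 s, during which the arm holds its last target. There are 200 camera calls.

## Working session

There is one attempt and no reset: what is moved stays moved. The work goes in short steps, Python scripts to look and compute and a tool call to move; the robot and the scene stay as the last step left them, time stands still between calls to the robot, and variables do not carry over. Pictures are saved under pics/ and viewed, at most 10 in all, crops included, and the job is handed in when it is done.

Besides the shell and the picture viewer there is one more tool, called after "Request:" as name(argument=value, ...), one argument or row to a line, values as JSON. drive_tool: Moves the arm, as the interface text tells. Its arguments: {"type":"object","properties":{"steps":{"type":"array"},"force":{"type":"number"}},"required":["steps"]}

```bash
mkdir -p pics; ls; cat > h.py <<'E'
import numpy as np,cv2,pickle
from station import ctrl
def grab(name,fn=None):
    im=ctrl.get_image(name)
    if fn: cv2.imwrite('pics/'+fn,im['color'][:,:,::-1])
    return im
def pts(im):
    d=im['depth'];v,u=np.mgrid[:d.shape[0],:d.shape[1]]
    c=np.stack([(u-im['cx'])/im['fx']*d,(v-im['cy'])/im['fy']*d,d],-1)
    return (c-np.array(im['t']))@np.array(im['R'])
E
python3 - <<'E'
from h import *
o=ctrl.get_obs();print(o,ctrl.grip_point_offset)
for n in('top','side'):
    im=grab(n,n+'0.png');pickle.dump(im,open(n+'0.pkl','wb'));print(im['R'],im['t'],im['fx'])
E
```

```text
pics
{'t': 0.0, 'q': array([ 1.17597953e+00,  5.33614555e-02,  1.61431163e+00,  4.29773101e-05,
        1.47600109e+00, -1.19009056e-01]), 'dq': array([ 0.00015075, -0.00047608, -0.00094499,  0.00097196, -0.00020065,
        0.00143827]), 'effort': array([ 2.64501585e-03, -3.93682551e+01, -3.70177317e+01,  3.59040473e-05,
        7.12262525e-03, -7.80716164e-06]), 'tool_pos': array([0.16995223, 0.60079505, 0.23004964]), 'tool_rot': array([-0.4317937 , -3.11120007,  0.00314468]), 'contact_force': array([-0.86361462, -0.23547114,  0.38146381]), 'wrist_torque': array([-0.03166149, -0.04908011,  0.01697674]), 'grip_force': 0.0, 'opening': 0.08540646433568479} 0.0187
[[-0.02522445 -0.99965716  0.00702113]
 [-0.98131191  0.02342009 -0.19099327]
 [ 0.19076335 -0.01170762 -0.98156624]] [-0.09937734  0.58459416  1.67993441] 407.6095865087111
[[ 0.84140969 -0.54022617 -0.01361657]
 [-0.19004038 -0.27221475 -0.94328351]
 [ 0.50587981  0.79627559 -0.33170892]] [-0.50687604  0.23893613  1.11375965] 399.0634342528764
```

View pics/top0.png

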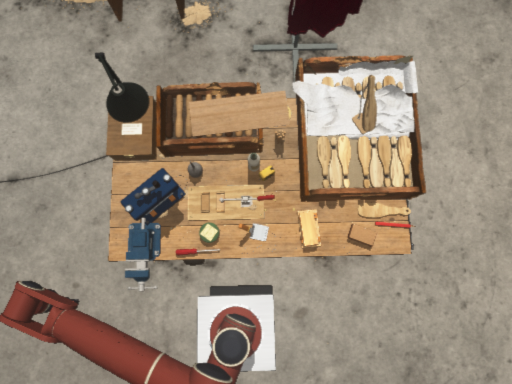

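View pics/side0.png

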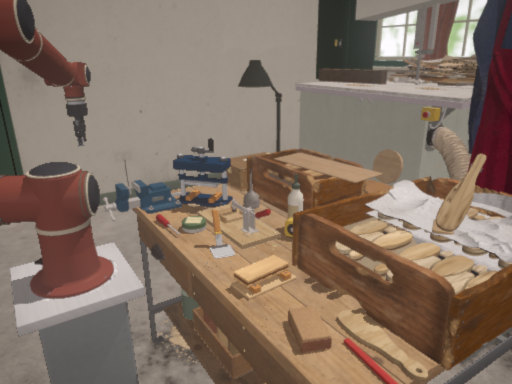

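The top view shows the press at (153,195), the vice at (143,250), the jig at (225,203), the lifter at (250,232), the stack at (309,228), the wax tin at (209,233) and the sanding block at (361,235). The side view shows the stack at (264,270), the lifter at (220,245) and the press at (203,180).

```bash
python3 - <<'E'
from h import *
T=pickle.load(open('top0.pkl','rb'));S=pickle.load(open('side0.pkl','rb'))
a=cv2.resize(T['color'][150:290,100:340],None,fx=3.3,fy=3.3,interpolation=cv2.INTER_CUBIC)[:,:,::-1]
b=cv2.resize(S['color'][130:310,110:310],None,fx=3.3,fy=3.3,interpolation=cv2.INTER_CUBIC)[:,:,::-1]
cv2.imwrite('pics/ta.png',a);cv2.imwrite('pics/sb.png',b)
def rect(P,m,name):
    X=P[m];r=cv2.minAreaRect(X[:,:2].astype(np.float32)*1000)
    print(name,m.sum(),'z',np.round(np.percentile(X[:,2],[5,50,95]),4),'rect',np.round(r[0],1),np.round(r[1],1),round(r[2],1))
for im,n,boxes in((T,'top',dict(stack=(295,205,325,252,.03,.06),lifter=(238,222,272,243,.0015,.2),lifterhandle=(238,222,272,243,.03,.2),bridge=(115,160,190,225,.165,.195),crank=(115,160,190,225,.2,.3),press_base=(115,160,190,225,.008,.018),board=(290,200,330,255,.004,.012),vice=(115,215,165,290,.03,.14),wax=(195,220,222,246,.02,.04),jig=(180,180,268,222,.01,.03),jigup=(180,180,268,222,.04,.2))),(S,'side',dict(stack=(225,255,300,300,.035,.06),strips=(225,255,300,300,.018,.027),lifter=(205,200,238,262,.0015,.2),bridge=(165,135,240,205,.165,.195),crank=(165,135,240,205,.2,.3))) ):
    P=pts(im)
    for k,(u0,v0,u1,v1,z0,z1) in boxes.items():
        m=np.zeros(P.shape[:2],bool);m[v0:v1,u0:u1]=1
        m&=(P[...,2]>z0)&(P[...,2]<z1)&(im['depth']>0)
        if m.sum()>3: rect(P,m,n+' '+k)
        else: print(n,k,m.sum())
E
```

```text
top stack 491 z [0.037  0.0447 0.051 ] rect [ 422.1 -324.7] [141.8  75.6] 6.1
top lifter 352 z [0.0019 0.0058 0.1002] rect [414.5 -89.4] [142.5  86.9] 88.6
top lifterhandle 57 z [0.0463 0.0862 0.1142] rect [428.2 -48.2] [46.6 18.6] 74.4
top bridge 1191 z [0.1739 0.182  0.1915] rect [561.5 324. ] [103.2 216.1] 39.7
top crank 175 z [0.2132 0.2271 0.2704] rect [562.6 321.3] [ 31.7 191.8] 33.3
top press_base 489 z [0.0086 0.0122 0.0171] rect [603.4 356.1] [290.7 328.6] 0.5
top board 346 z [0.0042 0.0068 0.0112] rect [ 429.8 -326.9] [170. 234.] 87.0
top vice 1182 z [0.0374 0.0865 0.1134] rect [342.7 378.7] [ 97.9 308.9] 86.7
top wax 314 z [0.0224 0.03   0.0364] rect [417.1 104.1] [84.2 81.7] 21.2
top jig 2252 z [0.012  0.0187 0.0272] rect [553.  42.] [380.  178.1] 89.4
top jigup 209 z [0.0423 0.0898 0.1157] rect [543.7  -3.8] [280.5  83.4] 88.8
side stack 797 z [0.0369 0.0446 0.0465] rect [ 447.2 -315.4] [196.1  62.1] 6.2
side strips 157 z [0.0191 0.0239 0.0265] rect [ 447.4 -331.5] [196.3  71.8] 1.1
side lifter 1418 z [0.0022 0.0179 0.0869] rect [498.3  58.4] [506.5 126.2] 61.9
side bridge 566 z [0.1672 0.1805 0.1909] rect [558.3 318.8] [105.9 218.4] 37.2
side crank 171 z [0.2069 0.2232 0.263 ] rect [560.6 313.3] [ 24.3 111.6] 25.6
```

View pics/ta.png

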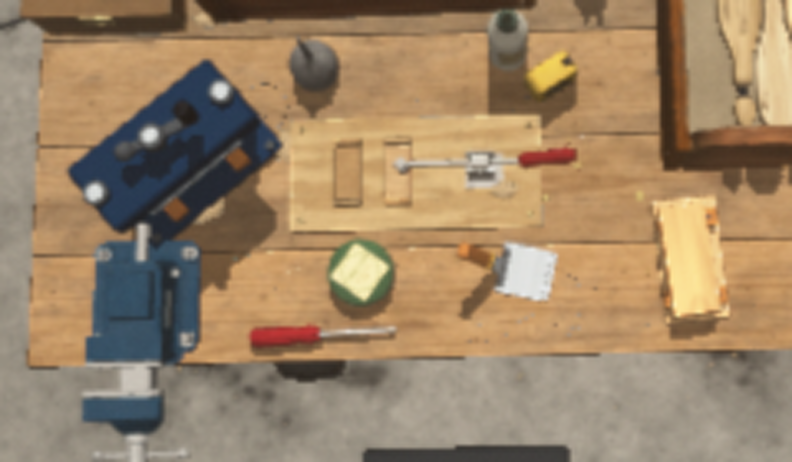

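View pics/sb.png

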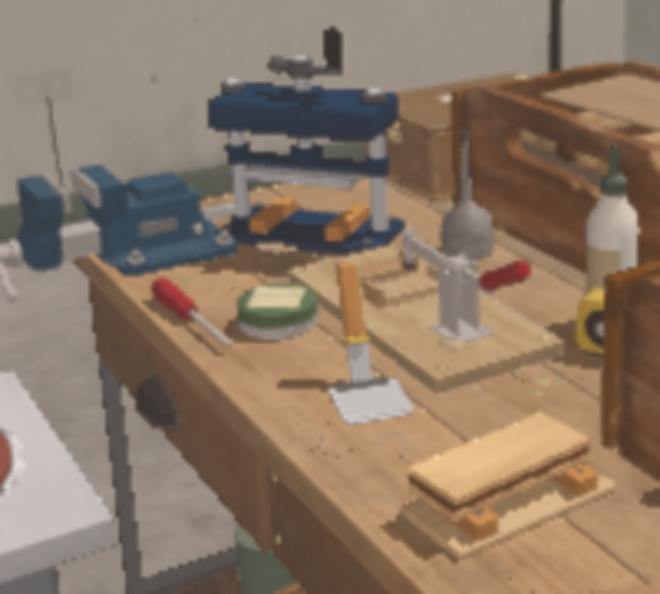

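The top crop shows the lifter blade at (525,270) with its handle rising to the left, the press bed bars facing lower right, and the jig's red handle at (548,157). The side crop shows the stack lying on its strips at (500,460) and the lifter handle at (350,300).

```bash
cat >> h.py <<'E'
from scipy.spatial.transform import Rotation as Ro
def toolR(o): return Ro.from_rotvec(o['tool_rot']).as_matrix()
def unit(v): v=np.array(v,float);return v/np.linalg.norm(v)
def Rlift(yaw,tilt=25):  # tool rotation for a lifter with heading yaw (deg)
    a=np.radians(yaw);t=np.radians(tilt);L=Ro.from_euler('z',a).as_matrix()
    return L@np.array([[-np.cos(t),0,np.sin(t)],[0,1,0],[-np.sin(t),0,-np.cos(t)]])
def plan(wps,o=None):
    """wps: list of (tcp,R,nrows,shape); prints rounded rows (translation, angular) from the measured pose; shape 's' = smooth"""
    o=o or ctrl.get_obs();p=np.array(o['tool_pos']);R=toolR(o)
    for q,Rq,n,sh in wps:
        p0,R0=p.copy(),R.copy();d=Ro.from_matrix(R0.T@Rq).as_rotvec();w=(R0@d)
        k=np.arange(1,n+1)/n
        if sh=='s': k=k*k*(3-2*k)
        for s in k:
            pt=p0+s*(np.array(q)-p0);Rt=Ro.from_rotvec(w*s).as_matrix()@R0
            tr=np.round(R.T@(pt-p)/.04,3);an=np.round(Ro.from_matrix(R.T@Rt).as_rotvec(degrees=True)/8,3)
            p=p+R@tr*.04;R=R@Ro.from_rotvec(an*8,degrees=True).as_matrix()
            print(list(map(float,tr)),list(map(float,an)),'' if max(abs(tr).max(),abs(an).max())<=1 else 'TOO BIG')
        print('-- at',np.round(p,4))
E
python3 - <<'E'
from h import *
o=ctrl.get_obs();im=grab('wrist');R=np.array(im['R']);t=np.array(im['t'])
TR=toolR(o);c=-R.T@t
print('cam in tool',TR.T@(c-o['tool_pos']),'axes in tool\n',(TR.T@R.T).round(3),im['fx'])
T=pickle.load(open('top0.pkl','rb'));P=pts(T)
def box(u0,v0,u1,v1,z0,z1):
    X=P[v0:v1,u0:u1];m=(X[...,2]>z0)&(X[...,2]<z1)&(T['depth'][v0:v1,u0:u1]>0);return X[m]
for n,b in dict(vice=(122,218,163,278,.03,.14),jig=(180,180,278,222,.04,.2),lift=(246,222,272,243,.0015,.02),oil=(185,155,205,180,.05,.2)).items():
    X=box(*b);print(n,X.min(0).round(3),X.max(0).round(3),np.median(X,0).round(3))
X=box(115,160,190,225,.235,.3);print('knob',X.mean(0),len(X))
E
```

```text
cam in tool [ 0.07270798  0.00070586 -0.1429303 ] axes in tool
 [[ 0.    -0.958 -0.288]
 [ 1.    -0.     0.   ]
 [-0.    -0.288  0.958]] 284.6492860704322
vice [0.237 0.324 0.03 ] [0.483 0.43  0.119] [0.337 0.376 0.09 ]
jig [ 0.503 -0.173  0.04 ] [0.588 0.136 0.139] [ 0.545 -0.058  0.093]
lift [ 0.37  -0.162  0.002] [ 0.458 -0.052  0.02 ] [ 0.411 -0.104  0.005]
oil [0.67  0.139 0.05 ] [0.719 0.191 0.154] [0.691 0.163 0.057]
knob [0.58040398 0.27859188 0.26046567] 39
```

```bash
python3 - <<'E'
from h import *
plan([((.41,.20,.32),Rlift(38.5),14,'l')])
E
```

```text
[-0.607, -0.572, -0.159] [-0.106, -0.207, -0.477] 
[-0.573, -0.61, -0.151] [-0.107, -0.206, -0.477] 
[-0.535, -0.644, -0.145] [-0.106, -0.207, -0.476] 
[-0.495, -0.676, -0.139] [-0.107, -0.206, -0.477] 
[-0.453, -0.706, -0.136] [-0.106, -0.207, -0.477] 
[-0.409, -0.732, -0.134] [-0.107, -0.207, -0.477] 
[-0.363, -0.757, -0.134] [-0.106, -0.206, -0.476] 
[-0.316, -0.776, -0.136] [-0.106, -0.207, -0.477] 
[-0.268, -0.795, -0.139] [-0.107, -0.207, -0.477] 
[-0.219, -0.808, -0.144] [-0.106, -0.206, -0.477] 
[-0.168, -0.819, -0.15] [-0.107, -0.207, -0.477] 
[-0.118, -0.826, -0.159] [-0.106, -0.206, -0.476] 
[-0.068, -0.83, -0.168] [-0.107, -0.207, -0.477] 
[-0.018, -0.831, -0.179] [-0.106, -0.207, -0.477] 
-- at [0.41 0.2  0.32]
```

Request:
drive_tool(
  steps=[
    {"translation": [-0.61, -0.57, -0.16], "angular": [-0.11, -0.21, -0.48], "gripper": 1},
    {"translation": [-0.57, -0.61, -0.15], "angular": [-0.11, -0.21, -0.48], "gripper": 1},
    {"translation": [-0.53, -0.64, -0.15], "angular": [-0.11, -0.21, -0.48], "gripper": 1},
    {"translation": [-0.5, -0.68, -0.14], "angular": [-0.11, -0.21, -0.48], "gripper": 1},
    {"translation": [-0.45, -0.71, -0.14], "angular": [-0.11, -0.21, -0.48], "gripper": 1},
    {"translation": [-0.41, -0.73, -0.13], "angular": [-0.11, -0.21, -0.48], "gripper": 1},
    {"translation": [-0.36, -0.76, -0.13], "angular": [-0.11, -0.21, -0.48], "gripper": 1},
  ],
)

```text
t: 1.02
tool_pos: [0.2905, 0.3998, 0.2758]
tool_rot: [-0.289, 2.908, 0.114]
contact_force: [0.6, 0.3, 0.1]
opening: 0.0856
grip_force: 0.0
```

Request:
drive_tool(
  steps=[
    {"translation": [-0.32, -0.78, -0.14], "angular": [-0.11, -0.21, -0.48], "gripper": 1},
    {"translation": [-0.27, -0.8, -0.14], "angular": [-0.11, -0.21, -0.48], "gripper": 1},
    {"translation": [-0.22, -0.81, -0.14], "angular": [-0.11, -0.21, -0.48], "gripper": 1},
    {"translation": [-0.17, -0.82, -0.15], "angular": [-0.11, -0.21, -0.48], "gripper": 1},
    {"translation": [-0.12, -0.83, -0.16], "angular": [-0.11, -0.21, -0.48], "gripper": 1},
    {"translation": [-0.07, -0.83, -0.17], "angular": [-0.11, -0.21, -0.48], "gripper": 1},
    {"translation": [-0.02, -0.83, -0.18], "angular": [-0.11, -0.21, -0.48], "gripper": 1},
    {"translation": [0, 0, 0], "angular": [0, 0, 0], "gripper": 1},
  ],
)

```text
t: 2.02
tool_pos: [0.4125, 0.1982, 0.3205]
tool_rot: [-0.897, 2.561, 0.206]
contact_force: [0.3, 1.1, 0.9]
opening: 0.0854
grip_force: 0.0
```

```bash
python3 - <<'E'
from h import *
o=ctrl.get_obs();print(o['t'],o['tool_pos'],np.degrees(o['q']))
im=grab('wrist','w1.png');pickle.dump(im,open('w1.pkl','wb'))
plan([((.425,-.0,.26),Rlift(-84),16,'l')])
E
```

```text
2.025 [0.41254101 0.19817138 0.32049087] [   8.47138522  -41.75247618  121.3017487    12.88474297   78.32122832
 -120.25636451]
[0.202, -0.256, 0.007] [0.41, 0.001, 0.867] 
[0.169, -0.278, 0.023] [0.41, 0.001, 0.866] 
[0.135, -0.294, 0.039] [0.41, 0.001, 0.867] 
[0.098, -0.306, 0.056] [0.41, 0.001, 0.867] 
[0.061, -0.312, 0.074] [0.41, 0.001, 0.866] 
[0.023, -0.312, 0.091] [0.41, 0.002, 0.867] 
[-0.014, -0.306, 0.11] [0.41, 0.001, 0.867] 
[-0.051, -0.297, 0.127] [0.41, 0.001, 0.866] 
[-0.086, -0.28, 0.143] [0.41, 0.001, 0.867] 
[-0.119, -0.258, 0.159] [0.41, 0.001, 0.867] 
[-0.148, -0.234, 0.173] [0.41, 0.001, 0.867] 
[-0.175, -0.203, 0.185] [0.41, 0.001, 0.866] 
[-0.198, -0.17, 0.196] [0.41, 0.001, 0.867] 
[-0.216, -0.134, 0.205] [0.41, 0.001, 0.867] 
[-0.229, -0.094, 0.211] [0.41, 0.002, 0.866] 
[-0.239, -0.054, 0.215] [0.41, 0.001, 0.867] 
-- at [0.425 0.    0.26 ]
```

View pics/w1.png

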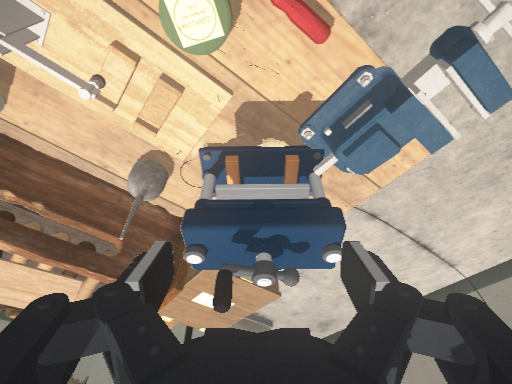

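The wrist view shows the press with its bed bars at (234,168) and (290,168), the bridge at (263,232), the column caps at (195,257) and (333,258), and the black knob at (223,290). The tin is at (195,20).

```bash
cat >> h.py <<'E'
def onplane(im,m,z):
    R=np.array(im['R']);c=-R.T@np.array(im['t']);v,u=np.nonzero(m)
    r=np.stack([(u-im['cx'])/im['fx'],(v-im['cy'])/im['fy'],np.ones(len(u))],-1)@R
    return c+r*((z-c[2])/r[:,2])[:,None]
def rr(X):
    r=cv2.minAreaRect((X[:,:2]*1000).astype(np.float32));return np.round(r[0],1),np.round(r[1],1),round(r[2],1)
E
python3 - <<'E'
from h import *
im=pickle.load(open('w1.pkl','rb'));P=pts(im);h=cv2.cvtColor(im['color'],cv2.COLOR_RGB2HSV);hh,ss,vv=[h[...,i].astype(int) for i in range(3)]
z=P[...,2];v,u=np.mgrid[:384,:512]
def big(m):
    n,l,s,c=cv2.connectedComponentsWithStats(m.astype(np.uint8));k=1+s[1:,4].argmax();return l==k
def rep(n,m,zz): 
    m=big(m);print(n,m.sum(),'z',np.percentile(z[m],[5,50,95]).round(4),rr(onplane(im,m,zz)),'depthmean',P[m].mean(0).round(4))
blue=(hh>95)&(hh<130)&(ss>80)
rep('bridge',(abs(z-.182)<.006)&(v>185)&(v<300)&(u>170)&(u<350),.182)
for n,a,b in(('barR',220,245),('barL',280,305)):
    m=(hh<22)&(ss>100)&(u>a)&(u<b)&(v>148)&(v<186)&(abs(z-.032)<.006);rep(n,m,.032)
rep('base',(abs(z-.014)<.006)&blue&(v>135)&(v<200)&(u>180)&(u<335),.014)
for n,a in(('capR',195),('capL',333)):
    m=(ss<70)&(vv>110)&(abs(u-a)<18)&(abs(v-257)<16)&(z>.17);print(n,np.percentile(z[m],[5,50,95]),P[m].mean(0),m.sum())
m=(vv<60)&(abs(u-223)<15)&(abs(v-290)<25)&(z>.2)&(z<.3);print('knob',P[m].mean(0),z[m].max(),m.sum())
E
```

```text
bridge 5617 z [0.1781 0.1824 0.1836] (array([556.3, 322.9]), array([102.1, 215. ]), 38.5) depthmean [0.5477 0.3175 0.1821]
barR 302 z [0.0295 0.0325 0.0338] (array([576.2, 274.2]), array([52.3, 20.8]), 39.3) depthmean [0.5752 0.2736 0.0323]
barL 308 z [0.03   0.0323 0.0336] (array([512.4, 352.5]), array([54.2, 21.5]), 39.5) depthmean [0.5111 0.3515 0.0321]
base 392 z [0.0133 0.0146 0.0157] (array([562. , 330.3]), array([35. , 74.4]), 38.6) depthmean [0.5631 0.3378 0.0146]
capR [0.18180229 0.19361108 0.19532452] [0.61999897 0.25400853 0.19260456] 225
capL [0.19205139 0.1941567  0.33481793] [0.48491578 0.37473191 0.21235993] 211
knob [0.57536878 0.27851713 0.24891198] 0.2695435416493785 588
```

Request:
drive_tool(
  steps=[
    {"translation": [0.2, -0.26, 0.0], "angular": [0.41, 0, 0.87], "gripper": 1},
    {"translation": [0.17, -0.28, 0.02], "angular": [0.41, 0, 0.87], "gripper": 1},
    {"translation": [0.13, -0.29, 0.04], "angular": [0.41, 0, 0.87], "gripper": 1},
    {"translation": [0.1, -0.31, 0.06], "angular": [0.41, 0, 0.87], "gripper": 1},
    {"translation": [0.06, -0.31, 0.07], "angular": [0.41, 0, 0.87], "gripper": 1},
    {"translation": [0.02, -0.31, 0.09], "angular": [0.41, 0, 0.87], "gripper": 1},
    {"translation": [-0.01, -0.31, 0.11], "angular": [0.41, 0, 0.87], "gripper": 1},
    {"translation": [-0.05, -0.3, 0.13], "angular": [0.41, 0, 0.87], "gripper": 1},
  ],
)

```text
t: 3.08
tool_pos: [0.4179, 0.1015, 0.2901]
tool_rot: [0.536, 2.652, -0.111]
contact_force: [-0.4, 0.1, -0.1]
opening: 0.0854
grip_force: 0.0
```

Request:
drive_tool(
  steps=[
    {"translation": [-0.09, -0.28, 0.14], "angular": [0.41, 0, 0.87], "gripper": 1},
    {"translation": [-0.12, -0.26, 0.16], "angular": [0.41, 0, 0.87], "gripper": 1},
    {"translation": [-0.15, -0.23, 0.17], "angular": [0.41, 0, 0.87], "gripper": 1},
    {"translation": [-0.18, -0.2, 0.19], "angular": [0.41, 0, 0.87], "gripper": 1},
    {"translation": [-0.2, -0.17, 0.2], "angular": [0.41, 0, 0.87], "gripper": 1},
    {"translation": [-0.22, -0.13, 0.2], "angular": [0.41, 0, 0.86], "gripper": 1},
    {"translation": [-0.23, -0.09, 0.21], "angular": [0.41, 0, 0.86], "gripper": 1},
    {"translation": [-0.24, -0.05, 0.21], "angular": [0.41, 0, 0.86], "gripper": 1},
  ],
)

```text
t: 4.08
tool_pos: [0.4259, 0.0019, 0.2604]
tool_rot: [1.867, 2.07, -0.411]
contact_force: [0.2, -0.5, 0.0]
opening: 0.0853
grip_force: 0.0
```

Request:
drive_tool(
  steps=[
    {"translation": [0, 0, 0], "angular": [0, 0, 0], "gripper": 1},
  ],
)

```text
t: 4.2
tool_pos: [0.4261, 0.0016, 0.2601]
tool_rot: [1.863, 2.075, -0.412]
contact_force: [0.0, -0.0, -1.2]
opening: 0.0854
grip_force: 0.0
```

```bash
python3 - <<'E'
from h import *
o=ctrl.get_obs();print(o['t'],o['tool_pos'],np.degrees(o['q']))
im=grab('wrist','w2.png');pickle.dump(im,open('w2.pkl','wb'))
E
```

```text
4.2 [0.42611119 0.00158022 0.26005668] [  6.10043129 -25.55139685 116.82479462 -24.95832894  88.81297368
   0.48471904]
```

View pics/w2.png

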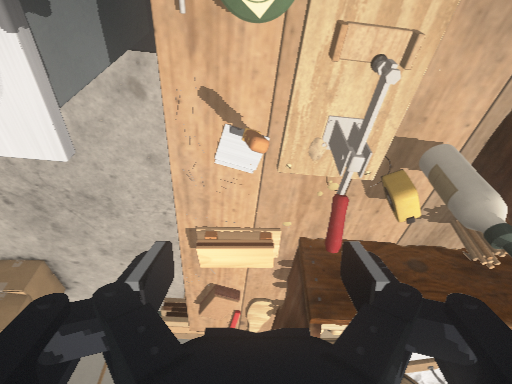

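The wrist view shows the lifter blade at (238,152) with its orange handle end at (258,145), and the stack at (238,248) with the dark layer between the light ones. The jig handle runs from (385,65) to (335,225).

```bash
python3 - <<'E'
from h import *
im=pickle.load(open('w2.pkl','rb'));P=pts(im);h=cv2.cvtColor(im['color'],cv2.COLOR_RGB2HSV);hh,ss,vv=[h[...,i].astype(int) for i in range(3)]
z=P[...,2];v,u=np.mgrid[:384,:512]
def big(m):
    n,l,s,c=cv2.connectedComponentsWithStats(m.astype(np.uint8));k=1+s[1:,4].argmax();return l==k
bl=big((ss<50)&(vv>120)&(u>205)&(u<275)&(v>115)&(v<180)&(z<.012)&(z>-.01))
X=onplane(im,bl,.0025);print('blade',bl.sum(),rr(X));print('corners',cv2.boxPoints(cv2.minAreaRect((X[:,:2]*1000).astype(np.float32))).round(1).tolist())
hd=(hh<25)&(ss>110)&(u>240)&(u<275)&(v>125)&(v<160)&(z>.035)&(z<.13)
print('handle',hd.sum(),P[hd].mean(0),P[hd].min(0),P[hd].max(0))
q=np.polyfit(P[hd][:,2],P[hd][:,:2],1);print('axis slope',q[0],'xy at z=.076',q[0]*.076+q[1])
rib=(vv<100)&(u>222)&(u<250)&(v>118)&(v<140)&(z>.003)&(z<.03);print('rib',rib.sum(),P[rib].mean(0),rr(onplane(im,rib,.007)))
st=big((abs(z-.045)<.006)&(u>185)&(u<290)&(v>235)&(v<280)&(ss<140)&(vv>120))
X=onplane(im,st,.045);print('stack',st.sum(),np.percentile(z[st],[5,50,95]),rr(X))
E
```

```text
blade 1295 (array([ 413.8, -106.7]), array([69.3, 66.6]), 76.2)
corners [[373.20001220703125, -132.39999389648438], [437.8999938964844, -148.3000030517578], [454.3999938964844, -81.0], [389.70001220703125, -65.0999984741211]]
handle 414 [ 0.42854385 -0.03117894  0.09523341] [ 0.41570555 -0.06069626  0.03888102] [ 0.44174331 -0.02083054  0.11305724]
axis slope [0.1637933  0.32777743] xy at z=.076 [ 0.42539355 -0.03748322]
rib 10 [ 0.40656357 -0.06839326  0.00561448] (array([405.6, -67.7]), array([ 1.9, 11.7]), 75.5)
stack 1658 [0.04200477 0.04541495 0.04633409] (array([ 420.5, -312.3]), array([139.6,  64.9]), 6.1)
```

```bash
cat >> h.py <<'E'
def tcp_of(L,yaw,z,up=.005):   # tcp for lifter origin (xy), heading, underside height
    a=np.radians(yaw);x=-.068-up*.4226+.0187*.4226
    return np.array([L[0]+x*np.cos(a),L[1]+x*np.sin(a),z+.076+up*.9063-.0187*.9063])
E
python3 - <<'E'
from h import *
R=Rlift(-103.8);g=tcp_of((.4135,-.1066),-103.8,0);print(g)
plan([(g-.1*R[:,2],R,4,'l'),(g-.03*R[:,2],R,3,'l'),(g,R,2,'l')])
E
```

```text
[ 0.42833926 -0.04618537  0.06358369]
[0.234, 0.072, 0.623] [0.265, -0.002, 0.566] 
[0.24, 0.076, 0.62] [0.266, -0.002, 0.567] 
[0.246, 0.08, 0.618] [0.265, -0.002, 0.566] 
[0.253, 0.083, 0.614] [0.266, -0.001, 0.567] 
-- at [ 0.4384 -0.0051  0.1542]
[-0.0, 0.0, 0.583] [-0.0, -0.0, -0.0] 
[-0.0, 0.0, 0.584] [-0.0, -0.0, -0.0] 
[-0.0, 0.0, 0.583] [-0.0, -0.0, -0.0] 
-- at [ 0.4314 -0.0339  0.0908]
[-0.0, 0.0, 0.375] [-0.0, -0.0, -0.0] 
[-0.0, 0.0, 0.375] [-0.0, -0.0, -0.0] 
-- at [ 0.4283 -0.0462  0.0636]
```

Request:
drive_tool(
  steps=[
    {"translation": [0.23, 0.07, 0.62], "angular": [0.27, 0, 0.57], "gripper": 1},
    {"translation": [0.24, 0.08, 0.62], "angular": [0.27, 0, 0.57], "gripper": 1},
    {"translation": [0.25, 0.08, 0.62], "angular": [0.27, 0, 0.57], "gripper": 1},
    {"translation": [0.25, 0.08, 0.61], "angular": [0.26, 0, 0.56], "gripper": 1},
    {"translation": [0, 0, 0.58], "angular": [0, 0, 0], "gripper": 1},
    {"translation": [0, 0, 0.58], "angular": [0, 0, 0], "gripper": 1},
    {"translation": [0, 0, 0.58], "angular": [0, 0, 0], "gripper": 1},
    {"translation": [0, 0, 0], "angular": [0, 0, 0], "gripper": 1},
  ],
)

```text
t: 5.25
tool_pos: [0.4298, -0.034, 0.0905]
tool_rot: [2.231, 1.746, -0.497]
contact_force: [-0.3, -0.6, 0.6]
opening: 0.0856
grip_force: 0.0
```

```bash
python3 - <<'E'
from h import *
o=ctrl.get_obs();print(o['t'],o['tool_pos'],toolR(o).round(3).tolist(),o['contact_force'])
im=grab('wrist','w3.png');pickle.dump(im,open('w3.pkl','wb'))
R=Rlift(-103.8);g=tcp_of((.4135,-.1066),-103.8,0)
plan([(g,R,2,'l')])
E
```

```text
5.25 [ 0.42975108 -0.0340391   0.09049036] [[0.217, 0.971, -0.105], [0.88, -0.241, -0.409], [-0.422, -0.003, -0.906]] [-0.34684241 -0.61316632  0.59667294]
[0.007, 0.006, 0.385] [-0.006, -0.003, -0.007] 
[0.007, 0.006, 0.385] [-0.006, -0.004, -0.007] 
-- at [ 0.4283 -0.0462  0.0636]
```

View pics/w3.png

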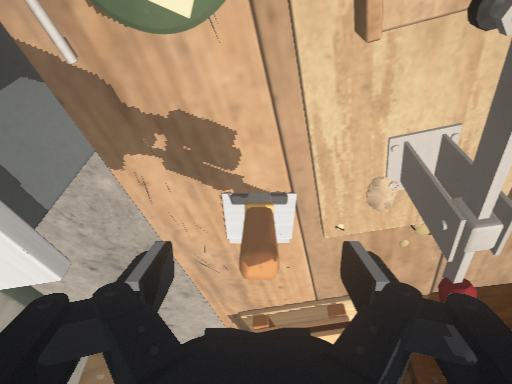

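The handle top sits at (259,265), centred between the finger tips at (165,265) and (348,265), and the blade is square to the image.

Request:
drive_tool(
  steps=[
    {"translation": [0, 0, 0.38], "angular": [0, 0, 0], "gripper": 1},
    {"translation": [0.01, 0.01, 0.38], "angular": [0, 0, 0], "gripper": 1},
    {"translation": [0, 0, 0], "angular": [0, 0, 0], "gripper": 0},
    {"translation": [0, 0, 0], "angular": [0, 0, 0], "gripper": 0},
    {"translation": [0, 0, 0], "angular": [0, 0, 0], "gripper": 0},
    {"translation": [0, 0, 0], "angular": [0, 0, 0], "gripper": 0},
    {"translation": [0, 0, 0], "angular": [0, 0, 0], "gripper": 0},
  ],
  force=110,
)

```text
t: 6.18
tool_pos: [0.4292, -0.0469, 0.0647]
tool_rot: [2.232, 1.742, -0.493]
contact_force: [0.1, 0.3, 1.1]
opening: 0.0183
grip_force: 107.1
```

```bash
python3 - <<'E'
from h import *
o=ctrl.get_obs();R=toolR(o);p=o['tool_pos']
# lifter frame from measured tool, up=.006
yaw=np.degrees(np.arctan2(R[1,2],R[0,2]));tilt=np.degrees(np.arccos(-R[2,2]));print('yaw',yaw,'tilt',tilt,'roll',R[2,1])
h=np.array([np.cos(np.radians(-83.9)),np.sin(np.radians(-83.9))]);L=np.array([.4205,-.3123])-.14*h
plan([(p+[0,0,.10],R,4,'l'),(tcp_of(L,-83.9,.10,.006),Rlift(-83.9),4,'l')])
E
```

```text
yaw -103.89438395324251 tilt 24.94999752577872 roll 0.001093143966548693
[-0.264, 0.001, -0.567] [0.0, 0.0, 0.0] 
[-0.263, 0.0, -0.566] [0.0, 0.0, 0.0] 
[-0.264, 0.001, -0.567] [0.0, 0.0, 0.0] 
[-0.264, 0.001, -0.567] [0.0, 0.0, 0.0] 
-- at [ 0.4292 -0.0469  0.1647]
[-0.392, -0.086, 0.184] [-0.264, -0.001, -0.571] 
[-0.384, -0.124, 0.18] [-0.264, -0.001, -0.571] 
[-0.373, -0.161, 0.175] [-0.263, -0.002, -0.571] 
[-0.358, -0.196, 0.168] [-0.264, -0.001, -0.571] 
-- at [ 0.399  -0.1108  0.1645]
```

Request:
drive_tool(
  steps=[
    {"translation": [-0.26, 0, -0.57], "angular": [0, 0, 0], "gripper": 0},
    {"translation": [-0.26, 0, -0.57], "angular": [0, 0, 0], "gripper": 0},
    {"translation": [-0.26, 0, -0.57], "angular": [0, 0, 0], "gripper": 0},
    {"translation": [-0.26, 0, -0.57], "angular": [0, 0, 0], "gripper": 0},
    {"translation": [-0.39, -0.09, 0.18], "angular": [-0.26, 0, -0.57], "gripper": 0},
    {"translation": [-0.38, -0.12, 0.18], "angular": [-0.26, 0, -0.57], "gripper": 0},
    {"translation": [-0.37, -0.16, 0.17], "angular": [-0.26, 0, -0.57], "gripper": 0},
    {"translation": [-0.36, -0.2, 0.17], "angular": [-0.26, 0, -0.57], "gripper": 0},
  ],
)

```text
t: 7.18
tool_pos: [0.398, -0.1097, 0.1637]
tool_rot: [1.863, 2.078, -0.415]
contact_force: [-0.5, -1.3, -1.8]
opening: 0.0185
grip_force: 107.6
```

Request:
drive_tool(
  steps=[
    {"translation": [0, 0, 0], "angular": [0, 0, 0], "gripper": 0},
  ],
)

```text
t: 7.3
tool_pos: [0.3975, -0.1099, 0.1637]
tool_rot: [1.87, 2.072, -0.415]
contact_force: [0.5, -0.8, -1.7]
opening: 0.0188
grip_force: 107.8
```

```bash
python3 - <<'E'
from h import *
o=ctrl.get_obs();R=toolR(o);p=o['tool_pos'];print(o['t'],p,np.degrees(np.arctan2(R[1,2],R[0,2])),R[2].round(3),o['opening'])
im=grab('wrist','w4.png');pickle.dump(im,open('w4.pkl','wb'))
E
```

```text
7.3 [ 0.39754759 -0.10993264  0.16372091] -84.43342607275672 [-0.421 -0.002 -0.907] 0.01881434725033308
```

View pics/w4.png

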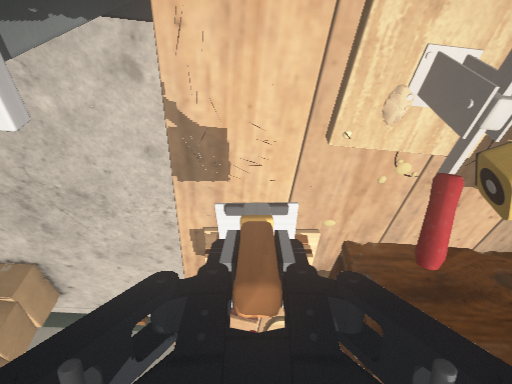

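The lifter hides most of the stack here. The rib and blade are centred at (257,209), and the board's near strip ends show at (205,240) and (308,240). I'll measure the stack from the side, top and earlier wrist images.

```bash
python3 - <<'E'
from h import *
def big(m):
    n,l,s,c=cv2.connectedComponentsWithStats(m.astype(np.uint8));k=1+s[1:,4].argmax();return l==k
for f,(u0,u1,v0,v1) in (('w2',(185,290,225,285)),('side0',(225,300,250,305)),('top0',(290,330,200,255))):
    im=pickle.load(open(f+'.pkl','rb'));P=pts(im);z=P[...,2];v,u=np.mgrid[:384,:512]
    w=(u>u0)&(u<u1)&(v>v0)&(v<v1)
    # face normals from depth: keep pixels whose neighbourhood is flat in z
    g=cv2.GaussianBlur(z,(5,5),1)
    for lo,hi in((.039,.052),(.042,.05),(.043,.05)):
        m=big(w&(z>lo)&(z<hi));print(f,lo,m.sum(),np.median(z[m]).round(4),rr(onplane(im,m,.045)))
# stack top centroid perpendicular: near/far edges along the heading
im=pickle.load(open('w2.pkl','rb'));P=pts(im);h=cv2.cvtColor(im['color'],cv2.COLOR_RGB2HSV)
for vcol in(215,238,262): print(vcol,[(v,int(1e3*P[v,vcol,2]),*h[v,vcol].tolist()) for v in range(226,276,2)])
im=pickle.load(open('w4.pkl','rb'));P=pts(im);z=P[...,2]
print('w4 blade');h=cv2.cvtColor(im['color'],cv2.COLOR_RGB2HSV)
m=(h[...,1]<50)&(h[...,2]>110);m[:195]=0;m[245:]=0;m[:,:205]=0;m[:,305:]=0;m&=(z>.08)&(z<.13);print(m.sum(),np.percentile(z[m],[5,50,95]),rr(onplane(im,m,.1015)),P[m].mean(0))
o=ctrl.get_obs()
E
```

```text
w2 0.039 1666 0.0454 (array([ 420.3, -310.9]), array([139.6,  67.7]), 6.1)
w2 0.042 1575 0.0455 (array([ 420.6, -313.7]), array([139.6,  62. ]), 6.1)
w2 0.043 1536 0.0455 (array([ 420.6, -313.7]), array([139.6,  62. ]), 6.1)
side0 0.039 711 0.0448 (array([ 419. , -321.8]), array([145.1,  67.2]), 6.3)
side0 0.042 654 0.0449 (array([ 420.1, -320.1]), array([142.6,  64.5]), 6.6)
side0 0.043 622 0.0449 (array([ 420.5, -319.4]), array([141.6,  62.7]), 6.1)
top0 0.039 425 0.0451 (array([ 421. , -317.1]), array([140.6,  61. ]), 6.5)
top0 0.042 315 0.0455 (array([ 421.3, -317.9]), array([139.9,  60.1]), 6.2)
top0 0.043 274 0.0459 (array([ 421.3, -317.9]), array([139.9,  60.1]), 6.2)
215 [(226, 0, 14, 103, 207), (228, 4, 15, 99, 159), (230, 8, 18, 91, 237), (232, 11, 13, 130, 141), (234, 17, 13, 132, 143), (236, 21, 13, 132, 143), (238, 24, 14, 137, 236), (240, 26, 14, 110, 172), (242, 30, 13, 114, 137), (244, 36, 11, 121, 95), (246, 41, 15, 110, 169), (248, 45, 15, 107, 226), (250, 45, 23, 72, 254), (252, 45, 24, 71, 254), (254, 47, 23, 73, 254), (256, 45, 23, 71, 254), (258, 46, 24, 72, 254
[... 850 characters left out ...]
, (230, 6, 15, 100, 176), (232, 10, 13, 125, 139), (234, 15, 13, 137, 143), (236, 19, 13, 134, 145), (238, 24, 12, 138, 165), (240, 26, 14, 110, 165), (242, 31, 13, 116, 136), (244, 37, 11, 125, 98), (246, 41, 14, 113, 165), (248, 45, 16, 107, 232), (250, 46, 21, 85, 252), (252, 43, 21, 85, 252), (254, 44, 21, 87, 251), (256, 45, 21, 85, 252), (258, 45, 22, 80, 253), (260, 45, 21, 84, 253), (262, 46, 21, 88, 251), (264, 46, 21, 82, 253), (266, 44, 21, 88, 251), (268, 0, 14, 100, 210), (270, 0, 14, 100, 215), (272, 0, 14, 103, 213), (274, 0, 14, 100, 211)]
w4 blade
1673 [0.1014536  0.10275729 0.11941089] (array([ 402.2, -157.8]), array([65.7, 43.7]), 6.0) [ 0.40133151 -0.14805748  0.10530713]
```

```bash
python3 - <<'E'
from h import *
h=np.array([.1063,-.9943]);L=np.array([.4201,-.3100]);R=Rlift(-84.1)
plan([(tcp_of(L-.12*h,-83.9,.011,.006),R,5,'l')])
E
```

```text
[0.1, 0.004, 0.441] [-0.003, -0.003, 0.0] 
[0.1, 0.004, 0.441] [-0.003, -0.003, 0.001] 
[0.1, 0.004, 0.441] [-0.003, -0.003, 0.0] 
[0.101, 0.003, 0.441] [-0.003, -0.003, 0.001] 
[0.101, 0.003, 0.441] [-0.003, -0.003, 0.0] 
-- at [ 0.4007 -0.1284  0.0755]
```

Request:
drive_tool(
  steps=[
    {"translation": [0.1, 0, 0.44], "angular": [0, 0, 0], "gripper": 0},
    {"translation": [0.1, 0, 0.44], "angular": [0, 0, 0], "gripper": 0},
    {"translation": [0.1, 0, 0.44], "angular": [0, 0, 0], "gripper": 0},
    {"translation": [0.1, 0.01, 0.44], "angular": [0, 0, 0], "gripper": 0},
    {"translation": [0.1, 0.01, 0.44], "angular": [-0.02, -0.02, 0], "gripper": 0},
    {"translation": [0, 0, 0], "angular": [0, 0, 0], "gripper": 0},
    {"translation": [0, 0, 0], "angular": [0, 0, 0], "gripper": 0},
  ],
)

```text
t: 8.22
tool_pos: [0.4018, -0.1281, 0.0766]
tool_rot: [1.863, 2.072, -0.414]
contact_force: [0.1, 0.7, -1.7]
opening: 0.0186
grip_force: 107.8
```

```bash
python3 - <<'E'
from h import *
o=ctrl.get_obs();im=grab('wrist','w5.png');pickle.dump(im,open('w5.pkl','wb'));P=pts(im);z=P[...,2];hs=cv2.cvtColor(im['color'],cv2.COLOR_RGB2HSV)
s=grab('side','s5.png');pickle.dump(s,open('s5.pkl','wb'));Q=pts(s)
R=toolR(o);print(o['tool_pos'],R[2].round(4),o['contact_force'])
m=(hs[...,1]<50)&(hs[...,2]>110);m[:190]=0;m[250:]=0;m[:,:205]=0;m[:,305:]=0;m&=(z>.0)&(z<.03);print('blade wrist',np.percentile(z[m],[5,50,95]),rr(onplane(im,m,.0135)))
h2=cv2.cvtColor(s['color'],cv2.COLOR_RGB2HSV);m=(h2[...,1]<50)&(h2[...,2]>120)&(Q[...,2]>.004)&(Q[...,2]<.025)&(abs(Q[...,0]-.41)<.06)&(abs(Q[...,1]+.2)<.07)
print('blade side',m.sum(),np.percentile(Q[m][:,2],[5,50,95]),rr(onplane(s,m,.0135)))
h=np.array([.1063,-.9943]);L=np.array([.4201,-.3100])
plan([(tcp_of(L,-83.9,.011,.006),Rlift(-84.1),10,'l')])
a=cv2.resize(np.hstack([im['color'][180:290,180:330],s['color'][210:320,180:330]]),None,fx=2.6,fy=2.6,interpolation=cv2.INTER_CUBIC);cv2.imwrite('pics/c5.png',a[:,:,::-1])
E
```

```text
[ 0.40178666 -0.12814539  0.07664166] [-4.240e-01  6.000e-04 -9.057e-01] [ 0.07944318  0.73116867 -1.73016002]
blade wrist [0.01448042 0.01571903 0.0243572 ] (array([ 407.3, -177.4]), array([66.9, 44.3]), 6.2)
blade side 283 [0.01326383 0.01535079 0.01943841] (array([ 409.7, -183.7]), array([66.3, 86.6]), 6.3)
[-0.27, -0.003, 0.131] [0.002, 0.001, 0.002] 
[-0.269, -0.004, 0.131] [0.002, 0.002, 0.001] 
[-0.27, -0.003, 0.131] [0.003, 0.001, 0.002] 
[-0.27, -0.003, 0.131] [0.002, 0.002, 0.001] 
[-0.27, -0.003, 0.131] [0.002, 0.001, 0.002] 
[-0.269, -0.003, 0.13] [0.002, 0.001, 0.001] 
[-0.27, -0.002, 0.131] [0.002, 0.002, 0.002] 
[-0.27, -0.003, 0.131] [0.002, 0.001, 0.001] 
[-0.27, -0.003, 0.13] [0.003, 0.002, 0.002] 
[-0.27, -0.002, 0.131] [0.002, 0.001, 0.001] 
-- at [ 0.4134 -0.2477  0.0755]
```

View pics/c5.png

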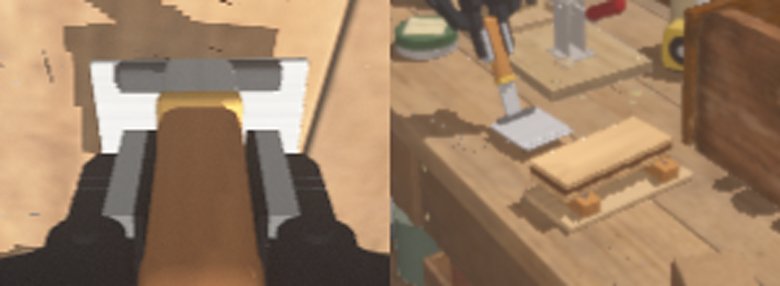

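Left half: blade and rib square in the grip. Right half: the blade tip at (540,130) lines up with the open channel under the stack, between the strips at (583,203) and (660,170).

Request:
drive_tool(
  steps=[
    {"translation": [-0.27, -0.03, 0.14], "angular": [0, 0, 0], "gripper": 0},
    {"translation": [-0.27, -0.02, 0.14], "angular": [0, 0, 0], "gripper": 0},
    {"translation": [-0.27, 0, 0.13], "angular": [0, 0, 0], "gripper": 0},
    {"translation": [-0.27, 0, 0.13], "angular": [0, 0, 0], "gripper": 0},
    {"translation": [-0.27, 0, 0.13], "angular": [0, 0, 0], "gripper": 0},
    {"translation": [-0.27, 0, 0.13], "angular": [0, 0, 0], "gripper": 0},
    {"translation": [0, 0, 0], "angular": [0, 0, 0], "gripper": 0},
  ],
)

```text
t: 9.2
tool_pos: [0.4068, -0.2013, 0.0747]
tool_rot: [1.865, 2.071, -0.415]
contact_force: [0.3, -0.1, -1.7]
opening: 0.0188
grip_force: 107.9
```

```bash
python3 - <<'E'
from h import *
o=ctrl.get_obs();R=toolR(o);print(o['tool_pos'],R[2].round(4),o['contact_force'])
im=grab('wrist');P=pts(im);z=P[...,2];hs=cv2.cvtColor(im['color'],cv2.COLOR_RGB2HSV)
L=np.array([.4201,-.3100])
plan([(tcp_of(L,-83.9,.011,.006),Rlift(-84.1),4,'l')])
E
```

```text
[ 0.40681445 -0.20131811  0.07466517] [-4.239e-01  1.000e-04 -9.057e-01] [ 0.27482013 -0.14354739 -1.70492287]
[-0.271, 0.011, 0.12] [0.002, 0.002, 0.003] 
[-0.27, 0.011, 0.12] [0.001, 0.002, 0.004] 
[-0.271, 0.012, 0.119] [0.002, 0.002, 0.003] 
[-0.27, 0.011, 0.12] [0.001, 0.002, 0.003] 
-- at [ 0.4134 -0.2477  0.0755]
```

Request:
drive_tool(
  steps=[
    {"translation": [-0.27, 0, 0.12], "angular": [0, 0, 0], "gripper": 0},
    {"translation": [-0.27, 0, 0.12], "angular": [0, 0, 0], "gripper": 0},
    {"translation": [-0.27, 0, 0.12], "angular": [0, 0, 0], "gripper": 0},
    {"translation": [-0.27, 0, 0.12], "angular": [0, 0, 0], "gripper": 0},
    {"translation": [0, 0, 0], "angular": [0, 0, 0], "gripper": 0},
  ],
)

```text
t: 9.88
tool_pos: [0.4119, -0.2484, 0.0757]
tool_rot: [1.865, 2.07, -0.415]
contact_force: [-0.8, 0.4, -1.0]
opening: 0.0182
grip_force: 107.9
```

```bash
python3 - <<'E'
from h import *
o=ctrl.get_obs();R=toolR(o);print(o['t'],o['tool_pos'],R[2].round(4),o['contact_force'])
im=grab('wrist');pickle.dump(im,open('w6.pkl','wb'));s=grab('side');Q=pts(s)
m=(Q[...,2]>.043)&(Q[...,2]<.05)&(abs(Q[...,0]-.42)<.1)&(abs(Q[...,1]+.32)<.05);m[:250]=0;print('stack side',m.sum(),rr(onplane(s,m,.045)))
a=cv2.resize(np.hstack([im['color'][170:300,170:340],s['color'][190:320,150:320]]),None,fx=2.3,fy=2.3,interpolation=cv2.INTER_CUBIC);cv2.imwrite('pics/c6.png',a[:,:,::-1])
E
```

```text
9.875 [ 0.41186285 -0.24843242  0.07571229] [-4.240e-01  4.000e-04 -9.056e-01] [-0.84823171  0.40392718 -1.0392447 ]
stack side 623 (array([ 419.2, -308.8]), array([141.6,  85.3]), 7.3)
```

View pics/c6.png

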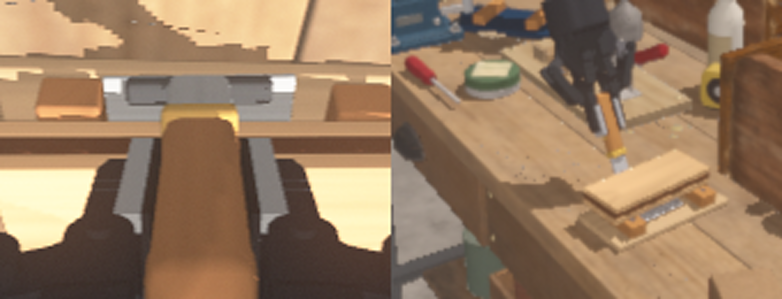

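Left half: the blade spans u 103–297 between strip inner edges at about 103 and 328, so it is too far to image left. The rib at v 90 is clear of the stack edge at v 122. Right half: the tip shows at (660,210) beyond the stack. I'll measure the lateral offset in numbers.

```bash
python3 - <<'E'
from h import *
im=pickle.load(open('w6.pkl','rb'));P=pts(im);hs=cv2.cvtColor(im['color'],cv2.COLOR_RGB2HSV).astype(int)
h=np.array([.1063,-.9943]);lat=np.array([.9943,.1063]);S=np.array([.4208,-.317])
a=(P[...,:2]-S)@h*1000;l=(P[...,:2]-S)@lat*1000;z=P[...,2]*1000
for v in (205,208,211,214):
    print(v,[(u,*hs[v,u].tolist(),round(float(a[v,u])),round(float(l[v,u]),1),round(float(z[v,u]))) for u in (*range(196,224,3),*range(290,320,3))])
for u in (220,296): print(u,[(v,*hs[v,u].tolist(),round(float(a[v,u]),1),round(float(z[v,u]),1)) for v in range(196,246,2)])
E
```

```text
205 [(196, 12, 132, 158, -37, -49.8, 11), (199, 13, 132, 160, -38, -47.0, 12), (202, 13, 133, 159, -38, -44.6, 12), (205, 13, 132, 156, -37, -42.4, 11), (208, 13, 133, 157, -37, -40.0, 11), (211, 12, 134, 158, -37, -37.6, 11), (214, 13, 56, 174, -41, -34.5, 15), (217, 20, 3, 249, -40, -32.2, 14), (220, 30, 2, 248, -41, -29.8, 15), (223, 14, 17, 162, -41, -27.4, 15), (290, 20, 3, 250, -39, 25.1, 14), (293, 20, 3, 250, -41, 27.1, 16), (296, 20, 3, 250, -39, 29.9, 13), (299, 15, 99, 176, -34, 33.3, 8), (302, 15, 99, 176, -34, 35.8, 8), (305, 15, 99, 175, -35, 38.0, 9), (308, 16, 98, 175, -35, 40.6, 9), (311, 15, 99, 176, -34, 43.0, 8), (314, 15, 99, 176, -35, 45.2, 9), (317, 15, 97, 176, -35, 47.8, 9)]
208 [(196, 13, 134, 160, -38, -49.0, 15), (199, 13, 134, 160, -38, -46.5, 15), (202, 13, 134, 158, -37, -44.4, 14), (205, 13, 134, 158, -37, -42.1, 14), (208, 13, 136, 156, -37, -39.7, 14), (211, 12, 134, 156, -37, -37.3, 14), (214, 13, 115, 149, -35, -35.3, 12), (217, 20, 3, 249, -37, -32.5, 15), (220, 20, 3, 249, -38, -30.0, 15), (223, 16, 17, 162, -38, -27.7, 15), (290, 20, 3, 250, -36
[... 2717 characters left out ...]
, 12.6), (204, 15, 2, 249, -41.0, 14.1), (206, 10, 3, 251, -39.8, 15.1), (208, 20, 3, 250, -37.0, 14.5), (210, 15, 19, 165, -34.5, 14.2), (212, 16, 21, 161, -31.7, 13.8), (214, 12, 15, 170, -29.7, 14.0), (216, 14, 33, 160, -27.5, 14.2), (218, 14, 47, 159, -18.8, 8.3), (220, 15, 56, 159, -16.9, 8.8), (222, 14, 72, 173, -13.8, 8.3), (224, 14, 108, 185, -31.6, 26.5), (226, 14, 109, 189, -31.9, 28.9), (228, 15, 111, 203, -31.6, 30.7), (230, 10, 125, 100, -31.2, 32.3), (232, 11, 125, 100, -32.0, 35.0), (234, 11, 125, 100, -32.2, 37.0), (236, 11, 117, 116, -31.6, 38.4), (238, 15, 109, 182, -32.1, 40.7), (240, 10, 82, 75, -79.4, 80.6), (242, 10, 82, 75, -81.1, 83.2), (244, 10, 85, 75, -82.1, 85.2)]
```

Request:
drive_tool(
  steps=[
    {"translation": [0.06, 0.06, -0.03], "angular": [0, 0, 0], "gripper": 0},
    {"translation": [-0.04, 0, -0.09], "angular": [0, 0, 0], "gripper": 0},
    {"translation": [-0.05, 0, -0.1], "angular": [0, 0, 0], "gripper": 0},
    {"translation": [-0.03, 0, -0.06], "angular": [0, 0, 0], "gripper": 0},
    {"translation": [-0.03, 0, -0.06], "angular": [0, 0, 0], "gripper": 0},
    {"translation": [-0.03, 0, -0.06], "angular": [0, 0, 0], "gripper": 0},
    {"translation": [-0.04, 0, -0.09], "angular": [0, 0, 0], "gripper": 0},
    {"translation": [0, 0, 0], "angular": [0, 0, 0], "gripper": 0},
  ],
  force=120,
)

```text
t: 10.98
tool_pos: [0.4142, -0.2449, 0.0965]
tool_rot: [1.863, 2.071, -0.414]
contact_force: [-0.5, -0.1, -3.0]
opening: 0.0181
grip_force: 117.1
```

```bash
cat > chk.py <<'E'
from h import *
def chk(S,h,zoff,save=None):
    """stack near edge (a), lateral centre in side view, heights"""
    o=ctrl.get_obs();R=toolR(o);print(o['t'],o['tool_pos'].round(4),'R2',R[2].round(4),'F',np.round(o['contact_force'],1),o['opening'])
    im=grab('wrist');s=grab('side');pickle.dump((im,s,o),open(save or 'last.pkl','wb'))
    P=pts(im);hs=cv2.cvtColor(im['color'],cv2.COLOR_RGB2HSV).astype(int);z=P[...,2]*1000
    a=(P[...,:2]-S)@h*1000
    for u in (218,228,296): print(u,[(v,*hs[v,u,1:].tolist(),round(float(a[v,u]),1),round(float(z[v,u]),1)) for v in range(198,246,3)])
    Q=pts(s);return im,s,Q
E
python3 - <<'E'
from chk import *
S=np.array([.4208,-.317]);h=np.array([.1063,-.9943])
im,s,Q=chk(S,h,0,'l1.pkl')
for lo in(.05,.055,.06): 
    m=(Q[...,2]>lo-.004)&(Q[...,2]<lo+.004)&(abs((Q[...,:2]-S)@h)<.045)&(abs(Q[...,0]-S[0])<.09);print(lo,m.sum(),np.median(Q[m][:,2]) if m.sum() else 0)
E
```

```text
10.975 [ 0.4142 -0.2449  0.0965] R2 [-4.244e-01  9.000e-04 -9.055e-01] F [-0.5 -0.1 -3. ] 0.018057196192659643
218 [(198, 96, 191, -26.9, 9.1), (201, 97, 194, -22.4, 8.3), (204, 4, 241, -44.6, 35.1), (207, 3, 250, -40.9, 34.6), (210, 4, 248, -38.5, 35.6), (213, 3, 247, -34.8, 35.3), (216, 22, 166, -31.5, 35.5), (219, 109, 198, -31.9, 39.2), (222, 110, 218, -31.3, 41.9), (225, 125, 104, -31.9, 45.6), (228, 127, 104, -31.3, 48.1), (231, 112, 194, -31.6, 51.4), (234, 111, 202, -30.8, 53.7), (237, 59, 255, -30.0, 56.0), (240, 91, 84, -83.1, 101.5), (243, 93, 85, -83.8, 104.1)]
228 [(198, 100, 189, -26.1, 8.3), (201, 97, 190, -22.2, 8.0), (204, 45, 90, -45.5, 36.0), (207, 20, 125, -45.8, 39.7), (210, 14, 131, -42.0, 39.0), (213, 15, 133, -39.3, 39.7), (216, 22, 165, -31.9, 35.9), (219, 110, 197, -31.2, 38.5), (222, 109, 219, -31.6, 42.2), (225, 125, 100, -31.7, 45.4), (228, 129, 101, -32.2, 49.0), (231, 23, 135, -84.9, 97.0), (234, 23, 135, -86.8, 100.6), (237, 25, 135, -88.4, 103.9), (240, 23, 135, -89.4, 106.6), (243, 21, 135, -91.0, 109.7)]
296 [(198, 100, 188, -25.1, 7.4), (201, 96, 186, -22.0, 8.0), (204, 2, 251, -44.8, 35.4), (207, 2, 251, -41.4, 35.3), (210, 3, 251, -37.3, 34.6), (213, 3, 249, -33.9, 34.6), (216, 62, 149, -31.5, 35.7), (219, 109, 191, -31.0, 38.6), (222, 110, 178, -30.4, 41.2), (225, 127, 104, -31.7, 45.5), (228, 129, 115, -32.1, 49.0), (231, 109, 190, -31.5, 51.5), (234, 110, 197, -31.1, 54.2), (237, 67, 255, -29.7, 55.9), (240, 90, 79, -82.0, 100.7), (243, 88, 78, -83.8, 104.1)]
0.05 210 0.05123649023206728
0.055 677 0.055314382858107476
0.06 190 0.05652183323153248
```

```bash
cat > carry.py <<'E'
from h import *
SX,SY=.0075,-.001
def stack_pose(o,up=.006):
    R=toolR(o);p=o['tool_pos'];yaw=np.degrees(np.arctan2(R[1,1],R[0,1]))-90  # tool y = lifter y
    a=np.radians(yaw);x=.068+up*.4226-.0187*.4226
    c,s=np.cos(a),np.sin(a)
    return np.array([p[0]+(x+SX)*c-SY*s,p[1]+(x+SX)*s+SY*c]),p[2]-.076-up*.9063+.0187*.9063,yaw
def follow(path,o=None,dec=2):
    """path: list of (stack xy, lifter z, yaw deg); prints rows as JSON"""
    import json
    o=o or ctrl.get_obs();R=toolR(o);p=np.array(o['tool_pos']);s0,z0,y0=stack_pose(o);R0,off=R.copy(),p-np.r_[s0,z0]
    rows=[]
    for xy,z,y in path:
        W=Ro.from_euler('z',y-y0,degrees=True).as_matrix();Rt=W@R0;pt=np.r_[xy,z]+W@off
        tr=np.round(R.T@(pt-p)/.04,dec);an=np.round(Ro.from_matrix(R.T@Rt).as_rotvec(degrees=True)/8,dec)
        p=p+R@tr*.04;R=R@Ro.from_rotvec(an*8,degrees=True).as_matrix();assert max(abs(tr).max(),abs(an).max())<=1
        rows.append({"translation":tr.tolist(),"angular":an.tolist(),"gripper":0})
    for i in range(0,len(rows),8): print(json.dumps(rows[i:i+8]))
    print('end tcp',p.round(4),'R2',R[2].round(4))
def sm(n): k=np.arange(1,n+1)/n;return k**3*(10-15*k+6*k*k)
E
python3 - <<'E'
from carry import *
o=ctrl.get_obs();s,z,y=stack_pose(o);print(s,z,y)
PR=np.array([.5576,.3241]);YP=38.9;hp=np.array([np.cos(np.radians(YP)),np.sin(np.radians(YP))])
e=PR-.14*hp;c=np.array([.60,-.05])
path=[(s,z+(.178-z)*k,y) for k in sm(10)]
path+=[((1-k)**2*s+2*k*(1-k)*c+k*k*e,.178,y+(YP-y)*k) for k in sm(34)]
follow(path)
E
```

```text
[ 0.42037015 -0.31458384] 0.03150554233574905 -83.92984966188544
[{"translation": [-0.01, 0.0, -0.03], "angular": [0.0, 0.0, 0.0], "gripper": 0}, {"translation": [-0.08, 0.0, -0.16], "angular": [0.0, 0.0, 0.0], "gripper": 0}, {"translation": [-0.16, 0.0, -0.35], "angular": [0.0, 0.0, 0.0], "gripper": 0}, {"translation": [-0.24, 0.0, -0.51], "angular": [0.0, 0.0, 0.0], "gripper": 0}, {"translation": [-0.29, 0.0, -0.61], "angular": [0.0, 0.0, 0.0], "gripper": 0}, {"translation": [-0.28, 0.0, -0.6], "angular": [0.0, 0.0, 0.0], "gripper": 0}, {"translation": [-0.24, 0.0, -0.52], "angular": [0.0, 0.0, 0.0], "gripper": 0}, {"translation": [-0.16, 0.0, -0.34], "angular": [0.0, 0.0, 0.0], "gripper": 0}]
[{"translation": [-0.08, 0.0, -0.17], "angular": [0.0, 0.0, 0.0], "gripper": 0}, {"translation": [-0.01, 0.0, -0.03], "angular": [0.0, 0.0, 0.0], "gripper": 0}, {"translation": [0.0, 0.0, 0.0], "angular": [-0.0, 0.0, -0.0], "gripper": 0}, {"translation": [0.02, 0.01, -0.01], "angular": [-0.01, 0.0, -0.03], "gripper": 0}, {"translation": [0.04, 0.03, -0.02], "angular": [-0.03, -0.0, -0.05], "g
[... 1961 characters left out ...]
.01], "angular": [-0.17, 0.0, -0.36], "gripper": 0}, {"translation": [-0.03, 0.25, 0.02], "angular": [-0.14, 0.0, -0.3], "gripper": 0}, {"translation": [-0.03, 0.2, 0.01], "angular": [-0.11, 0.0, -0.22], "gripper": 0}, {"translation": [-0.03, 0.14, 0.01], "angular": [-0.07, 0.0, -0.17], "gripper": 0}]
[{"translation": [-0.01, 0.09, 0.01], "angular": [-0.05, 0.0, -0.1], "gripper": 0}, {"translation": [-0.01, 0.05, 0.01], "angular": [-0.03, 0.0, -0.06], "gripper": 0}, {"translation": [-0.01, 0.02, 0.0], "angular": [-0.01, 0.0, -0.02], "gripper": 0}, {"translation": [0.0, 0.0, 0.0], "angular": [-0.0, 0.0, -0.0], "gripper": 0}]
end tcp [0.3935 0.1929 0.2425] R2 [-4.243e-01  2.000e-04 -9.055e-01]
```

Request:
drive_tool(
  steps=[
    {"translation": [-0.01, 0.0, -0.03], "angular": [0, 0, 0], "gripper": 0},
    {"translation": [-0.08, 0.0, -0.16], "angular": [0, 0, 0], "gripper": 0},
    {"translation": [-0.16, 0.0, -0.35], "angular": [0, 0, 0], "gripper": 0},
    {"translation": [-0.24, 0.0, -0.51], "angular": [0, 0, 0], "gripper": 0},
    {"translation": [-0.29, 0.0, -0.61], "angular": [0, 0, 0], "gripper": 0},
    {"translation": [-0.28, 0.0, -0.6], "angular": [0, 0, 0], "gripper": 0},
    {"translation": [-0.24, 0.0, -0.52], "angular": [0, 0, 0], "gripper": 0},
    {"translation": [-0.16, 0.0, -0.34], "angular": [0, 0, 0], "gripper": 0},
  ],
)

```text
t: 12.08
tool_pos: [0.4145, -0.245, 0.2366]
tool_rot: [1.862, 2.069, -0.413]
contact_force: [0.3, -0.7, -2.6]
opening: 0.0185
grip_force: 117.2
```

Request:
drive_tool(
  steps=[
    {"translation": [-0.08, 0.0, -0.17], "angular": [0.0, 0.0, 0.0], "gripper": 0},
    {"translation": [-0.01, 0.0, -0.03], "angular": [0.0, 0.0, 0.0], "gripper": 0},
    {"translation": [0.0, 0.0, 0.0], "angular": [0, 0.0, 0], "gripper": 0},
    {"translation": [0.02, 0.01, -0.01], "angular": [-0.01, 0.0, -0.03], "gripper": 0},
    {"translation": [0.04, 0.03, -0.02], "angular": [-0.03, 0, -0.05], "gripper": 0},
    {"translation": [0.09, 0.05, -0.04], "angular": [-0.05, 0.0, -0.11], "gripper": 0},
    {"translation": [0.12, 0.08, -0.06], "angular": [-0.07, 0.0, -0.16], "gripper": 0},
    {"translation": [0.18, 0.1, -0.08], "angular": [-0.11, 0.0, -0.23], "gripper": 0},
  ],
)

```text
t: 13.08
tool_pos: [0.4221, -0.223, 0.2426]
tool_rot: [1.76, 2.147, -0.392]
contact_force: [0.6, -0.1, -2.5]
opening: 0.0188
grip_force: 117.0
```

Request:
drive_tool(
  steps=[
    {"translation": [0.21, 0.15, -0.1], "angular": [-0.14, 0.0, -0.29], "gripper": 0},
    {"translation": [0.26, 0.18, -0.12], "angular": [-0.17, 0.0, -0.36], "gripper": 0},
    {"translation": [0.3, 0.22, -0.14], "angular": [-0.2, 0.0, -0.43], "gripper": 0},
    {"translation": [0.33, 0.26, -0.15], "angular": [-0.23, 0.0, -0.5], "gripper": 0},
    {"translation": [0.34, 0.3, -0.16], "angular": [-0.26, 0.0, -0.56], "gripper": 0},
    {"translation": [0.36, 0.34, -0.17], "angular": [-0.29, 0.0, -0.61], "gripper": 0},
    {"translation": [0.35, 0.37, -0.16], "angular": [-0.31, 0.0, -0.67], "gripper": 0},
    {"translation": [0.34, 0.41, -0.17], "angular": [-0.33, 0.0, -0.7], "gripper": 0},
  ],
)

```text
t: 14.08
tool_pos: [0.4529, -0.0838, 0.2426]
tool_rot: [0.978, 2.543, -0.218]
contact_force: [0.1, 1.4, -2.9]
opening: 0.0185
grip_force: 117.3
```

Request:
drive_tool(
  steps=[
    {"translation": [0.33, 0.43, -0.15], "angular": [-0.34, 0.0, -0.73], "gripper": 0},
    {"translation": [0.3, 0.47, -0.14], "angular": [-0.36, 0.0, -0.76], "gripper": 0},
    {"translation": [0.28, 0.48, -0.13], "angular": [-0.36, 0.0, -0.76], "gripper": 0},
    {"translation": [0.24, 0.5, -0.11], "angular": [-0.35, 0.0, -0.77], "gripper": 0},
    {"translation": [0.21, 0.51, -0.1], "angular": [-0.36, 0.0, -0.75], "gripper": 0},
    {"translation": [0.17, 0.52, -0.08], "angular": [-0.34, 0.0, -0.74], "gripper": 0},
    {"translation": [0.13, 0.51, -0.06], "angular": [-0.33, 0.0, -0.7], "gripper": 0},
    {"translation": [0.1, 0.5, -0.05], "angular": [-0.31, 0.0, -0.66], "gripper": 0},
  ],
)

```text
t: 15.08
tool_pos: [0.432, 0.0908, 0.2425]
tool_rot: [-0.231, 2.695, 0.05]
contact_force: [0.5, -0.7, -2.6]
opening: 0.0184
grip_force: 117.3
```

Request:
drive_tool(
  steps=[
    {"translation": [0.06, 0.47, -0.02], "angular": [-0.29, 0.0, -0.62], "gripper": 0},
    {"translation": [0.02, 0.45, -0.02], "angular": [-0.26, 0.0, -0.55], "gripper": 0},
    {"translation": [0.01, 0.4, 0.0], "angular": [-0.23, 0.0, -0.5], "gripper": 0},
    {"translation": [-0.02, 0.36, 0.01], "angular": [-0.2, 0.0, -0.43], "gripper": 0},
    {"translation": [-0.03, 0.31, 0.01], "angular": [-0.17, 0.0, -0.36], "gripper": 0},
    {"translation": [-0.03, 0.25, 0.02], "angular": [-0.14, 0.0, -0.3], "gripper": 0},
    {"translation": [-0.03, 0.2, 0.01], "angular": [-0.11, 0.0, -0.22], "gripper": 0},
    {"translation": [-0.03, 0.14, 0.01], "angular": [-0.07, 0.0, -0.17], "gripper": 0},
  ],
)

```text
t: 16.08
tool_pos: [0.396, 0.1873, 0.2427]
tool_rot: [-0.872, 2.576, 0.193]
contact_force: [-0.0, 0.4, -2.5]
opening: 0.0184
grip_force: 117.2
```

Request:
drive_tool(
  steps=[
    {"translation": [-0.01, 0.09, 0.01], "angular": [-0.05, 0.0, -0.1], "gripper": 0},
    {"translation": [-0.01, 0.05, 0.01], "angular": [-0.03, 0.0, -0.06], "gripper": 0},
    {"translation": [-0.01, 0.02, 0.0], "angular": [-0.01, 0.0, -0.02], "gripper": 0},
    {"translation": [0.0, 0.0, 0.0], "angular": [0, 0.0, 0], "gripper": 0},
  ],
)

```text
t: 16.58
tool_pos: [0.3935, 0.1928, 0.2425]
tool_rot: [-0.905, 2.566, 0.202]
contact_force: [-0.4, 0.1, -3.3]
opening: 0.0186
grip_force: 117.2
```

```bash
python3 - <<'E'
from chk import *;from carry import *
PR=np.array([.5576,.3241]);hp=np.array([np.cos(np.radians(38.9)),np.sin(np.radians(38.9))]);lp=np.array([-hp[1],hp[0]])
o=ctrl.get_obs();s,z,y=stack_pose(o);print('stack',s,z,y)
im,si,Q=chk(s,hp,0,'l2.pkl')
# stack top in side and top views
tp=grab('top')
for n,i in(('side',si),('top',tp)):
    X=pts(i)
    for lo in(.186,.19,.194,.198,.202,.206):
        m=(abs(X[...,2]-lo-.002)<.002)&(np.hypot(*(X[...,:2]-s).transpose(2,0,1))<.09);print(n,lo,m.sum(),end=' ')
    m=(X[...,2]>.194)&(X[...,2]<.21)&(abs((X[...,:2]-s)@hp)<.045)&(abs((X[...,:2]-s)@lp)<.085);print(np.median(X[m][:,2]),rr(onplane(i,m,z+.0235)))
E
```

```text
stack [0.44876585 0.23601315] 0.17800993512425634 38.85678797031122
16.575 [0.3935 0.1928 0.2425] R2 [-4.242e-01  1.000e-04 -9.056e-01] F [-0.4  0.1 -3.3] 0.018606782621169844
218 [(198, 132, 158, 99.8, 22.9), (201, 134, 160, 99.3, 30.0), (204, 7, 222, -41.0, 181.2), (207, 3, 249, -37.6, 181.1), (210, 16, 158, -34.7, 181.6), (213, 17, 161, -31.2, 181.5), (216, 20, 164, -27.4, 181.2), (219, 110, 195, -27.1, 184.2), (222, 109, 208, -27.0, 187.4), (225, 124, 103, -27.0, 190.5), (228, 124, 103, -28.0, 194.6), (231, 110, 190, -27.6, 197.3), (234, 113, 199, -27.5, 200.2), (237, 73, 254, -27.7, 203.3), (240, 94, 81, -78.7, 247.0), (243, 94, 81, -80.8, 250.6)]
228 [(198, 133, 155, 100.7, 21.9), (201, 134, 158, 99.8, 29.5), (204, 33, 85, -41.8, 182.0), (207, 21, 110, -41.7, 185.3), (210, 10, 129, -39.1, 185.9), (213, 16, 131, -36.1, 186.2), (216, 22, 162, -27.0, 180.8), (219, 109, 194, -28.0, 185.1), (222, 110, 207, -28.3, 188.5), (225, 122, 98, -27.2, 190.7), (228, 124, 99, -28.7, 195.2), (231, 21, 133, -81.5, 243.3), (234, 21, 133, -83.4, 246.9), (237, 23, 134, -84.2, 249.5), (240, 21, 134, -85.4, 252.4), (243, 23, 133, -87.1, 255.5)]
296 [(198, 134, 145, 99.4, 23.3), (201, 126, 154, 99.4, 30.0), (204, 2, 250, -40.7, 180.9), (207, 12, 164, -37.2, 180.7), (210, 10, 159, -33.9, 180.7), (213, 16, 158, -31.1, 181.3), (216, 60, 140, -26.6, 180.4), (219, 109, 187, -27.6, 184.7), (222, 110, 172, -27.3, 187.7), (225, 125, 96, -27.3, 190.9), (228, 121, 101, -27.5, 194.2), (231, 110, 186, -26.9, 196.6), (234, 109, 192, -27.7, 200.3), (237, 67, 254, -25.7, 201.6), (240, 79, 74, -79.4, 247.5), (243, 79, 74, -81.0, 250.8)]
side 0.186 46 side 0.19 46 side 0.194 43 side 0.198 128 side 0.202 43 side 0.206 6 0.2009143948459382 (array([446. , 219.2]), array([ 85.9, 148.4]), 42.6)
top 0.186 25 top 0.19 18 top 0.194 88 top 0.198 232 top 0.202 198 top 0.206 55 0.20144548755310385 (array([445.1, 229.1]), array([ 76.7, 140.2]), 39.4)
```

Request:
drive_tool(
  steps=[
    {"translation": [0.01, 0.0, 0.03], "angular": [0, 0, 0], "gripper": 0},
    {"translation": [0.08, 0.0, 0.16], "angular": [0, 0, 0], "gripper": 0},
    {"translation": [0.16, 0.0, 0.34], "angular": [0, 0, 0], "gripper": 0},
    {"translation": [0.23, 0.0, 0.5], "angular": [0, 0, 0], "gripper": 0},
    {"translation": [0.26, 0.0, 0.56], "angular": [0, 0, 0], "gripper": 0},
    {"translation": [0.26, 0.0, 0.56], "angular": [0, 0, 0], "gripper": 0},
    {"translation": [0.23, 0.0, 0.48], "angular": [0, 0, 0], "gripper": 0},
    {"translation": [0.14, 0.0, 0.31], "angular": [0, 0, 0], "gripper": 0},
  ],
)

```text
t: 17.73
tool_pos: [0.3924, 0.1929, 0.1101]
tool_rot: [-0.906, 2.569, 0.203]
contact_force: [-0.1, -0.1, -2.6]
opening: 0.0186
grip_force: 117.3
```

Request:
drive_tool(
  steps=[
    {"translation": [0.07, 0.0, 0.16], "angular": [0, 0, 0], "gripper": 0},
    {"translation": [0.02, 0.0, 0.03], "angular": [0, 0, 0], "gripper": 0},
    {"translation": [0, 0, 0], "angular": [0, 0, 0], "gripper": 0},
  ],
)

```text
t: 18.1
tool_pos: [0.3941, 0.1931, 0.1052]
tool_rot: [-0.905, 2.565, 0.201]
contact_force: [-0.1, 0.0, -3.0]
opening: 0.0181
grip_force: 117.3
```

```bash
python3 - <<'E'
from carry import *
YP=38.9;hp=np.array([np.cos(np.radians(YP)),np.sin(np.radians(YP))]);lp=np.array([-hp[1],hp[0]])
o=ctrl.get_obs();s,z,y=stack_pose(o);print(o['t'],'stack',s,z,y,o['contact_force'].round(1))
im=grab('wrist');sd=grab('side');tp=grab('top');pickle.dump((im,sd,tp),open('l3.pkl','wb'))
for n,i in(('wrist',im),('side',sd),('top',tp)):
    X=pts(i);h=cv2.cvtColor(i['color'],cv2.COLOR_RGB2HSV).astype(int);Z=X[...,2];a=(X[...,:2]-s)@hp*1000;l=(X[...,:2]-s)@lp*1000
    def st(nm,m,zz):
        if m.sum()<8: print(n,nm,m.sum());return
        Y=onplane(i,m,zz)[:,:2]-s;A=Y@hp*1000;B=Y@lp*1000
        print(n,nm,m.sum(),'a',np.percentile(A,[1,99]).round(1),'l',np.percentile(B,[1,99]).round(1),'z',np.median(Z[m]).round(4),'rect',rr(Y+s)[2])
    st('stack top',(abs(Z-z-.0235)<.003)&(abs(a)<42)&(abs(l)<85),z+.0235)
    org=(h[...,0]<22)&(h[...,1]>110)
    for nm,c in(('barR',-51),('barL',51)):
        st(nm,org&(abs(Z-.032)<.003)&(abs(l-c)<22)&(a>80)&(a<190),.032)
        m=org&(Z>.016)&(Z<.029)&(abs(l-c)<22)&(abs(a-97)<8)
        if m.sum()>8: print(n,nm,'front face',m.sum(),'a',a[m].mean().round(1),'l',np.percentile(l[m],[2,98]).round(1))
    w=(h[...,1]<40)&(Z>z-.003)&(Z<z+.01)&(abs(a+36)<9)&(abs(l)<45)
    if w.sum()>8: print(n,'blade l',np.percentile(l[w],[1,99]).round(1),'amin',np.percentile(a[w],1).round(1))
E
```

```text
18.1 stack [0.44936925 0.23637106] 0.040685429028947034 38.86465245662302 [-0.1  0.  -3. ]
wrist stack top 3307 a [-31.4  29. ] l [-69.9  68.7] z 0.0648 rect 39.7
wrist barR 0
wrist barL 0
wrist blade l [-31.7  32.5] amin -44.7
side stack top 179 a [-36.1  31. ] l [-74.4  63.2] z 0.064 rect 38.6
side barR 42 a [ 93.  181.7] l [-66.5 -44.1] z 0.0311 rect 40.3
side barR front face 15 a 99.0 l [-65.5 -46.4]
side barL 31 a [110.8 179.1] l [36.  56.9] z 0.0317 rect 38.6
side blade l [-29.3  26.7] amin -44.7
top stack top 243 a [-29.   30.7] l [-69.8  65.3] z 0.0642 rect 39.6
top barR 15 a [ 98.6 120.5] l [-63.3 -44.8] z 0.0321 rect 64.4
top barL 17 a [ 98.4 119.9] l [38.6 57.1] z 0.0319 rect 44.7
top blade l [-30.8  29.1] amin -41.0
```

Request:
drive_tool(
  steps=[
    {"translation": [-0.05, 0, 0.03], "angular": [0, 0, 0], "gripper": 0},
    {"translation": [-0.13, -0.01, 0.06], "angular": [0, 0, 0], "gripper": 0},
    {"translation": [-0.2, -0.01, 0.09], "angular": [0, 0, 0], "gripper": 0},
    {"translation": [-0.25, 0, 0.12], "angular": [0, 0, 0], "gripper": 0},
    {"translation": [-0.29, 0, 0.14], "angular": [0, 0, 0], "gripper": 0},
    {"translation": [-0.31, 0, 0.14], "angular": [0, 0, 0], "gripper": 0},
    {"translation": [-0.31, 0, 0.14], "angular": [0, 0, 0], "gripper": 0},
    {"translation": [-0.31, 0, 0.14], "angular": [0, 0, 0], "gripper": 0},
  ],
)

```text
t: 19.25
tool_pos: [0.4584, 0.2444, 0.1044]
tool_rot: [-0.906, 2.567, 0.202]
contact_force: [0.7, -0.3, -4.1]
opening: 0.0187
grip_force: 117.3
```

Request:
drive_tool(
  steps=[
    {"translation": [-0.31, 0, 0.14], "angular": [0, 0, 0], "gripper": 0},
    {"translation": [-0.29, 0, 0.14], "angular": [0, 0, 0], "gripper": 0},
    {"translation": [-0.25, 0, 0.12], "angular": [0, 0, 0], "gripper": 0},
    {"translation": [-0.18, 0, 0.08], "angular": [0, 0, 0], "gripper": 0},
    {"translation": [-0.13, 0, 0.06], "angular": [0, 0, 0], "gripper": 0},
    {"translation": [-0.07, 0, 0.03], "angular": [0, 0, 0], "gripper": 0},
    {"translation": [-0.04, 0, 0.02], "angular": [0, 0, 0], "gripper": 0},
    {"translation": [0, 0, 0], "angular": [0, 0, 0], "gripper": 0},
  ],
)

```text
t: 20.25
tool_pos: [0.5012, 0.2788, 0.1048]
tool_rot: [-0.905, 2.566, 0.202]
contact_force: [0.0, 0.2, -3.0]
opening: 0.0185
grip_force: 117.3
```

```bash
python3 - <<'E'
from carry import *
YP=38.9;hp=np.array([np.cos(np.radians(YP)),np.sin(np.radians(YP))]);lp=np.array([-hp[1],hp[0]])
o=ctrl.get_obs();s,z,y=stack_pose(o);print(o['t'],'stack',s,z,y,o['contact_force'].round(1),toolR(o)[2].round(4))
im=grab('wrist');sd=grab('side');pickle.dump((im,sd),open('l4.pkl','wb'))
X=pts(im);h=cv2.cvtColor(im['color'],cv2.COLOR_RGB2HSV).astype(int);a=(X[...,:2]-s)@hp*1000;l=(X[...,:2]-s)@lp*1000;Z=X[...,2]*1000
for v in range(176,236,4):
    print(v,[(u,h[v,u,0],h[v,u,1],round(float(a[v,u])),round(float(l[v,u])),round(float(Z[v,u]))) for u in (180,190,200,205,210,220,256,296,304,310,316,326)])
E
```

```text
20.25 stack [0.55643086 0.3219803 ] 0.04026811181619398 38.865352832971354 [ 0.   0.2 -3. ] [-4.242e-01  2.000e-04 -9.056e-01]
176 [(180, np.int64(120), np.int64(38), -45, -64, 14), (190, np.int64(111), np.int64(47), -45, -56, 14), (200, np.int64(111), np.int64(57), -45, -47, 14), (205, np.int64(112), np.int64(65), -46, -43, 14), (210, np.int64(111), np.int64(68), -45, -39, 13), (220, np.int64(110), np.int64(74), -45, -30, 14), (256, np.int64(108), np.int64(79), -45, 0, 13), (296, np.int64(110), np.int64(73), -45, 34, 14), (304, np.int64(109), np.int64(74), -46, 41, 14), (310, np.int64(109), np.int64(78), -45, 46, 14), (316, np.int64(109), np.int64(75), -46, 51, 15), (326, np.int64(108), np.int64(84), -46, 59, 15)]
180 [(180, np.int64(120), np.int64(32), -42, -65, 15), (190, np.int64(118), np.int64(43), -41, -56, 14), (200, np.int64(114), np.int64(55), -41, -48, 14), (205, np.int64(112), np.int64(55), -42, -43, 15), (210, np.int64(111), np.int64(64), -41, -39, 14), (220, np.int64(109), np.int64(68), -42, -31, 15), (256, np.int64(108), np.int64(86), -41, 0, 14), (296, np.int64(110), n
[... 7271 characters left out ...]
6), (316, np.int64(12), np.int64(121), -28, 47, 57), (326, np.int64(10), np.int64(121), -27, 55, 56)]
232 [(180, np.int64(15), np.int64(106), -27, -58, 60), (190, np.int64(15), np.int64(109), -28, -50, 61), (200, np.int64(15), np.int64(107), -28, -43, 61), (205, np.int64(14), np.int64(107), -28, -39, 61), (210, np.int64(14), np.int64(106), -27, -35, 60), (220, np.int64(15), np.int64(108), -27, -27, 60), (256, np.int64(13), np.int64(131), -75, 1, 100), (296, np.int64(15), np.int64(109), -28, 31, 61), (304, np.int64(15), np.int64(107), -28, 37, 61), (310, np.int64(15), np.int64(107), -28, 42, 60), (316, np.int64(15), np.int64(107), -28, 46, 61), (326, np.int64(15), np.int64(107), -28, 54, 61)]
```

Request:
drive_tool(
  steps=[
    {"translation": [-0.05, 0, 0.02], "angular": [0, 0, 0], "gripper": 0},
    {"translation": [-0.06, 0, 0.03], "angular": [0, 0, 0], "gripper": 0},
    {"translation": [0.03, 0, 0.07], "angular": [0, 0, 0], "gripper": 0},
    {"translation": [0.03, 0, 0.07], "angular": [0, 0, 0], "gripper": 0},
    {"translation": [0.03, 0, 0.06], "angular": [0, 0, 0], "gripper": 0},
    {"translation": [0.03, 0, 0.06], "angular": [0, 0, 0], "gripper": 0},
    {"translation": [0.03, 0, 0.06], "angular": [0, 0, 0], "gripper": 0},
    {"translation": [0.03, 0, 0.07], "angular": [0, 0, 0], "gripper": 0},
  ],
)

```text
t: 21.35
tool_pos: [0.5055, 0.282, 0.088]
tool_rot: [-0.905, 2.565, 0.202]
contact_force: [0.3, 1.1, -1.2]
opening: 0.0182
grip_force: 117.4
```

Request:
drive_tool(
  steps=[
    {"translation": [0.03, 0, 0.07], "angular": [0, 0, 0], "gripper": 0},
    {"translation": [0, 0, 0], "angular": [0, 0, 0], "gripper": 0},
    {"translation": [0, 0, 0], "angular": [0, 0, 0], "gripper": 0},
  ],
)

```text
t: 21.72
tool_pos: [0.5053, 0.282, 0.0847]
tool_rot: [-0.905, 2.566, 0.202]
contact_force: [0.2, 0.3, -1.0]
opening: 0.0185
grip_force: 117.4
```

```bash
python3 - <<'E'
from carry import *
YP=38.9;hp=np.array([np.cos(np.radians(YP)),np.sin(np.radians(YP))]);lp=np.array([-hp[1],hp[0]])
o=ctrl.get_obs();s,z,y=stack_pose(o);print(o['t'],'stack',s,z,y,o['contact_force'].round(1),toolR(o)[2].round(4))
im=grab('wrist');pickle.dump(im,open('l5.pkl','wb'))
X=pts(im);h=cv2.cvtColor(im['color'],cv2.COLOR_RGB2HSV).astype(int);a=(X[...,:2]-s)@hp*1000;l=(X[...,:2]-s)@lp*1000;Z=X[...,2]*1000
for u in (195,220,296,312):
    print(u,[(v,int(h[v,u,1]),round(float(a[v,u]),1),round(float(Z[v,u]))) for v in range(184,250,4)])
E
```

```text
21.725 stack [0.56050225 0.32521851] 0.02019484591153986 38.86727805471659 [ 0.2  0.3 -1. ] [-4.244e-01  1.000e-04 -9.055e-01]
195 [(184, 54, -52.8, 13), (188, 53, -49.5, 14), (192, 55, -45.2, 14), (196, 131, -42.1, 15), (200, 132, -42.6, 21), (204, 134, -43.8, 26), (208, 133, -43.0, 30), (212, 133, -41.5, 33), (216, 132, -36.8, 32), (220, 136, -32.6, 33), (224, 126, -27.6, 32), (228, 107, -27.3, 36), (232, 115, -28.6, 41), (236, 122, -196.0, 183), (240, 109, -27.3, 48), (244, 107, -28.5, 53), (248, 110, -25.0, 54)]
220 [(184, 75, -52.7, 13), (188, 67, -49.5, 14), (192, 76, -45.6, 14), (196, 76, -41.6, 15), (200, 79, -37.0, 15), (204, 7, -40.7, 23), (208, 9, -37.2, 24), (212, 11, -31.9, 23), (216, 10, -28.2, 24), (220, 6, -22.5, 23), (224, 28, -18.4, 24), (228, 106, -28.1, 37), (232, 116, -28.2, 41), (236, 123, -27.7, 44), (240, 28, -78.9, 89), (244, 24, -80.4, 93), (248, 17, -83.0, 98)]
296 [(184, 66, -52.8, 13), (188, 58, -49.7, 14), (192, 73, -45.7, 15), (196, 69, -41.4, 15), (200, 66, -37.1, 15), (204, 9, -41.6, 24), (208, 8, -36.1, 23), (212, 10, -32.2, 24), (216, 2, -26.5, 23), (220, 4, -13.3, 15), (224, 14, -8.9, 15), (228, 107, -28.2, 37), (232, 119, -28.7, 41), (236, 123, -28.5, 45), (240, 29, -79.5, 90), (244, 28, -81.2, 94), (248, 21, -82.9, 97)]
312 [(184, 75, -53.1, 13), (188, 68, -50.5, 15), (192, 70, -45.4, 14), (196, 132, -43.8, 17), (200, 134, -44.0, 22), (204, 136, -43.7, 26), (208, 132, -44.3, 31), (212, 136, -40.2, 31), (216, 135, -37.1, 33), (220, 138, -33.0, 33), (224, 124, -27.7, 32), (228, 107, -28.4, 37), (232, 120, -28.5, 41), (236, 122, -28.2, 45), (240, 107, -28.0, 49), (244, 107, -28.7, 53), (248, 109, -24.6, 53)]
```

```bash
python3 - <<'E'
from carry import *
o=ctrl.get_obs();s,z,y=stack_pose(o);hp=np.array([np.cos(np.radians(y)),np.sin(np.radians(y))])
b=s-.16*hp;lin=lambda n:np.arange(1,n+1)/n
path=[(s-.16*hp*k,z,y) for k in sm(10)]
path+=[(b,z+(.11-z)*k,y) for k in sm(6)]
yt=-98.;ht=np.array([np.cos(np.radians(yt)),np.sin(np.radians(yt))]);e=np.array([.4138,-.103])+SX*ht
c=np.array([.50,.06])
path+=[((1-k)**2*b+2*k*(1-k)*c+k*k*e,.11,y+(yt-y)*k) for k in sm(32)]
follow(path)
E
```

```text
[{"translation": [0.03, 0.0, -0.01], "angular": [0.0, 0.0, 0.0], "gripper": 0}, {"translation": [0.18, 0.0, -0.09], "angular": [0.0, 0.0, 0.0], "gripper": 0}, {"translation": [0.38, 0.0, -0.18], "angular": [0.0, 0.0, 0.0], "gripper": 0}, {"translation": [0.56, 0.0, -0.26], "angular": [0.0, 0.0, 0.0], "gripper": 0}, {"translation": [0.66, 0.0, -0.31], "angular": [0.0, 0.0, 0.0], "gripper": 0}, {"translation": [0.66, 0.0, -0.31], "angular": [0.0, 0.0, 0.0], "gripper": 0}, {"translation": [0.56, 0.0, -0.26], "angular": [0.0, 0.0, 0.0], "gripper": 0}, {"translation": [0.38, 0.0, -0.18], "angular": [0.0, 0.0, 0.0], "gripper": 0}]
[{"translation": [0.18, 0.0, -0.08], "angular": [0.0, 0.0, 0.0], "gripper": 0}, {"translation": [0.03, 0.0, -0.02], "angular": [0.0, 0.0, 0.0], "gripper": 0}, {"translation": [-0.03, 0.0, -0.07], "angular": [0.0, 0.0, 0.0], "gripper": 0}, {"translation": [-0.17, 0.0, -0.35], "angular": [0.0, 0.0, 0.0], "gripper": 0}, {"translation": [-0.27, 0.0, -0.59], "angular": [0.0, 0.0, 0.0], "gripper": 0}, {"translation": [-0.28, 0.0, -0.59], "angular": [0.0, 0.0, 0.0], "gr
[... 2196 characters left out ...]
, 0.1], "angular": [0.22, -0.0, 0.46], "gripper": 0}, {"translation": [-0.19, 0.0, 0.09], "angular": [0.18, -0.0, 0.39], "gripper": 0}, {"translation": [-0.15, 0.01, 0.07], "angular": [0.13, -0.0, 0.29], "gripper": 0}, {"translation": [-0.12, 0.01, 0.05], "angular": [0.1, -0.0, 0.21], "gripper": 0}, {"translation": [-0.07, 0.0, 0.04], "angular": [0.07, -0.0, 0.14], "gripper": 0}, {"translation": [-0.04, 0.01, 0.02], "angular": [0.03, -0.0, 0.08], "gripper": 0}, {"translation": [-0.01, -0.0, 0.01], "angular": [0.02, -0.0, 0.03], "gripper": 0}, {"translation": [-0.01, 0.0, -0.0], "angular": [0.0, -0.0, 0.0], "gripper": 0}]
end tcp [ 0.4235 -0.0413  0.1744] R2 [-4.242e-01  1.000e-04 -9.056e-01]
```

Request:
drive_tool(
  steps=[
    {"translation": [0.03, 0.0, -0.01], "angular": [0.0, 0.0, 0.0], "gripper": 0},
    {"translation": [0.18, 0.0, -0.09], "angular": [0.0, 0.0, 0.0], "gripper": 0},
    {"translation": [0.38, 0.0, -0.18], "angular": [0.0, 0.0, 0.0], "gripper": 0},
    {"translation": [0.56, 0.0, -0.26], "angular": [0.0, 0.0, 0.0], "gripper": 0},
    {"translation": [0.66, 0.0, -0.31], "angular": [0.0, 0.0, 0.0], "gripper": 0},
    {"translation": [0.66, 0.0, -0.31], "angular": [0.0, 0.0, 0.0], "gripper": 0},
    {"translation": [0.56, 0.0, -0.26], "angular": [0.0, 0.0, 0.0], "gripper": 0},
    {"translation": [0.38, 0.0, -0.18], "angular": [0.0, 0.0, 0.0], "gripper": 0},
  ],
)

```text
t: 22.78
tool_pos: [0.3868, 0.1867, 0.0841]
tool_rot: [-0.905, 2.566, 0.201]
contact_force: [-0.5, 0.3, -1.5]
opening: 0.0184
grip_force: 117.4
```

Request:
drive_tool(
  steps=[
    {"translation": [0.18, 0.0, -0.08], "angular": [0.0, 0.0, 0.0], "gripper": 0},
    {"translation": [0.03, 0.0, -0.02], "angular": [0.0, 0.0, 0.0], "gripper": 0},
    {"translation": [-0.17, 0.0, -0.36], "angular": [0.0, 0.0, 0.0], "gripper": 0},
    {"translation": [-0.29, 0.0, -0.62], "angular": [0.0, 0.0, 0.0], "gripper": 0},
    {"translation": [-0.29, 0.0, -0.62], "angular": [0.0, 0.0, 0.0], "gripper": 0},
    {"translation": [-0.29, 0.0, -0.62], "angular": [0.0, 0.0, 0.0], "gripper": 0},
    {"translation": [-0.29, 0.0, -0.62], "angular": [0.0, 0.0, 0.0], "gripper": 0},
    {"translation": [-0.2, 0.0, -0.43], "angular": [0.0, 0.0, 0.0], "gripper": 0},
  ],
)

```text
t: 23.78
tool_pos: [0.3811, 0.1818, 0.2309]
tool_rot: [-0.906, 2.565, 0.202]
contact_force: [0.1, -0.1, -2.0]
opening: 0.0183
grip_force: 117.4
```

```bash
python3 - <<'E'
from carry import *
o=ctrl.get_obs();s,z,y=stack_pose(o);print(o['t'],s,z,y)
sd=grab('side');tp=grab('top');pickle.dump((sd,tp),open('l6.pkl','wb'))
X=pts(sd);m=(X[...,2]>.03)&(X[...,2]<.056)&(np.hypot(X[...,0]-.559,X[...,1]-.324)<.09)
hp=np.array([.778,.628]);print('stack side pts',m.sum(),np.percentile((X[m][:,:2]-[.559,.324])@hp,[2,50]).round(4))
E
```

```text
23.775 [0.43633785 0.22502122] 0.16645468750172876 38.88751303365689
stack side pts 365 [-0.0368 -0.0203]
```

Request:
drive_tool(
  steps=[
    {"translation": [0, -0.01, 0], "angular": [0.02, 0, 0.03], "gripper": 0},
    {"translation": [0.02, -0.02, -0.01], "angular": [0.03, 0, 0.08], "gripper": 0},
    {"translation": [0.02, -0.04, -0.01], "angular": [0.07, 0, 0.14], "gripper": 0},
    {"translation": [0.03, -0.06, -0.01], "angular": [0.1, 0, 0.21], "gripper": 0},
    {"translation": [0.03, -0.08, -0.02], "angular": [0.13, 0, 0.3], "gripper": 0},
    {"translation": [0.05, -0.1, -0.02], "angular": [0.18, 0, 0.38], "gripper": 0},
    {"translation": [0.04, -0.13, -0.02], "angular": [0.22, 0, 0.46], "gripper": 0},
  ],
)

```text
t: 24.75
tool_pos: [0.3832, 0.1618, 0.229]
tool_rot: [-0.576, 2.649, 0.129]
contact_force: [0.4, 0.5, -1.8]
opening: 0.0184
grip_force: 117.6
```

Request:
drive_tool(
  steps=[
    {"translation": [0.03, -0.15, -0.01], "angular": [0.26, 0, 0.56], "gripper": 0},
    {"translation": [0.03, -0.18, -0.02], "angular": [0.3, 0, 0.63], "gripper": 0},
    {"translation": [0.0, -0.19, 0.0], "angular": [0.33, 0, 0.7], "gripper": 0},
    {"translation": [-0.02, -0.21, 0.01], "angular": [0.36, 0, 0.77], "gripper": 0},
    {"translation": [-0.05, -0.23, 0.03], "angular": [0.38, 0, 0.83], "gripper": 0},
    {"translation": [-0.08, -0.22, 0.04], "angular": [0.41, 0, 0.86], "gripper": 0},
    {"translation": [-0.13, -0.23, 0.05], "angular": [0.42, 0, 0.89], "gripper": 0},
    {"translation": [-0.16, -0.22, 0.08], "angular": [0.42, 0, 0.91], "gripper": 0},
  ],
)

```text
t: 25.75
tool_pos: [0.4014, 0.094, 0.2291]
tool_rot: [0.7, 2.622, -0.154]
contact_force: [-0.3, 0.6, -1.0]
opening: 0.0187
grip_force: 117.5
```

Request:
drive_tool(
  steps=[
    {"translation": [-0.2, -0.2, 0.1], "angular": [0.43, 0, 0.9], "gripper": 0},
    {"translation": [-0.24, -0.19, 0.11], "angular": [0.41, 0, 0.89], "gripper": 0},
    {"translation": [-0.26, -0.16, 0.12], "angular": [0.41, 0, 0.87], "gripper": 0},
    {"translation": [-0.28, -0.14, 0.13], "angular": [0.38, 0, 0.82], "gripper": 0},
    {"translation": [-0.29, -0.11, 0.13], "angular": [0.36, 0, 0.77], "gripper": 0},
    {"translation": [-0.29, -0.07, 0.14], "angular": [0.33, 0, 0.7], "gripper": 0},
    {"translation": [-0.27, -0.06, 0.13], "angular": [0.3, 0, 0.63], "gripper": 0},
    {"translation": [-0.26, -0.03, 0.12], "angular": [0.26, 0, 0.56], "gripper": 0},
  ],
)

```text
t: 26.75
tool_pos: [0.4227, -0.0057, 0.2289]
tool_rot: [1.866, 2.07, -0.414]
contact_force: [0.5, -0.2, -1.0]
opening: 0.0188
grip_force: 117.5
```

Request:
drive_tool(
  steps=[
    {"translation": [-0.22, -0.01, 0.1], "angular": [0.22, 0, 0.46], "gripper": 0},
    {"translation": [-0.19, 0.0, 0.09], "angular": [0.18, 0, 0.39], "gripper": 0},
    {"translation": [-0.15, 0.01, 0.07], "angular": [0.13, 0, 0.29], "gripper": 0},
    {"translation": [-0.12, 0.01, 0.05], "angular": [0.1, 0, 0.21], "gripper": 0},
    {"translation": [-0.07, 0.0, 0.04], "angular": [0.07, 0, 0.14], "gripper": 0},
    {"translation": [-0.04, 0.01, 0.02], "angular": [0.03, 0, 0.08], "gripper": 0},
    {"translation": [-0.01, 0, 0.01], "angular": [0.02, 0, 0.03], "gripper": 0},
    {"translation": [0, 0, 0], "angular": [0, 0, 0], "gripper": 0},
  ],
)

```text
t: 27.75
tool_pos: [0.4234, -0.0409, 0.2289]
tool_rot: [2.125, 1.848, -0.473]
contact_force: [0.4, -0.6, -2.7]
opening: 0.0189
grip_force: 117.5
```

```bash
python3 - <<'E'
from carry import *
o=ctrl.get_obs();s,z,y=stack_pose(o);R=toolR(o);print(o['t'],s,z,y,R[2],o['tool_pos'])
ht=np.array([np.cos(np.radians(-98)),np.sin(np.radians(-98))]);e=np.array([.4138,-.103])+SX*ht
Rt=Rlift(-98,24.95)
p=o['tool_pos']; 
pt=np.array(tcp_of((.4138,-.103),-98,.0006,.006))
print(pt);plan([(pt+[0,0,.03],Rt,5,'l'),(pt,Rt,4,'l')])
E
```

```text
27.75 [ 0.41270001 -0.11023003] 0.16441022303420105 -97.98264093960651 [-4.24283884e-01 -1.33559099e-04 -9.05529220e-01] [ 0.4234299  -0.04091549  0.22890021]
[ 0.42251683 -0.04097656  0.06508999]
[0.283, -0.004, 0.606] [0.0, 0.004, 0.0] 
[0.283, -0.005, 0.607] [0.0, 0.004, 0.001] 
[0.282, -0.004, 0.606] [0.0, 0.004, 0.0] 
[0.282, -0.005, 0.607] [0.0, 0.004, 0.001] 
[0.282, -0.004, 0.607] [0.0, 0.003, 0.0] 
-- at [ 0.4225 -0.041   0.0951]
[0.079, -0.0, 0.17] [0.0, 0.0, 0.0] 
[0.079, -0.0, 0.17] [0.0, 0.0, 0.0] 
[0.079, -0.0, 0.17] [0.0, 0.0, 0.0] 
[0.079, -0.0, 0.17] [0.0, 0.0, 0.0] 
-- at [ 0.4225 -0.041   0.0651]
```

Request:
drive_tool(
  steps=[
    {"translation": [0.28, 0, 0.61], "angular": [0, 0, 0], "gripper": 0},
    {"translation": [0.28, 0, 0.61], "angular": [0, 0, 0], "gripper": 0},
    {"translation": [0.28, 0, 0.6], "angular": [0, 0.02, 0], "gripper": 0},
    {"translation": [0.28, 0, 0.61], "angular": [0, 0, 0], "gripper": 0},
    {"translation": [0.28, 0, 0.6], "angular": [0, 0, 0], "gripper": 0},
    {"translation": [0.12, 0, 0.25], "angular": [0, 0, 0], "gripper": 0},
    {"translation": [0.07, 0, 0.15], "angular": [0, 0, 0], "gripper": 0},
    {"translation": [0, 0, 0], "angular": [0, 0, 0], "gripper": 0},
  ],
)

```text
t: 28.75
tool_pos: [0.4237, -0.0414, 0.0781]
tool_rot: [2.126, 1.849, -0.47]
contact_force: [-0.0, -0.3, -0.7]
opening: 0.0185
grip_force: 117.4
```

Request:
drive_tool(
  steps=[
    {"translation": [0.04, 0, 0.09], "angular": [0, 0, 0], "gripper": 0},
    {"translation": [0.04, 0, 0.09], "angular": [0, 0, 0], "gripper": 0},
    {"translation": [0.03, 0, 0.06], "angular": [0, 0, 0], "gripper": 0},
    {"translation": [0.02, 0, 0.04], "angular": [0, 0, 0], "gripper": 0},
    {"translation": [0, 0, 0], "angular": [0, 0, 0], "gripper": 0},
    {"translation": [0, 0, 0], "angular": [0, 0, 0], "gripper": 0},
  ],
)

```text
t: 29.5
tool_pos: [0.4234, -0.0414, 0.0654]
tool_rot: [2.127, 1.849, -0.471]
contact_force: [-1.0, 0.6, -1.1]
opening: 0.0186
grip_force: 117.4
```

Request:
drive_tool(
  steps=[
    {"translation": [0.01, 0, 0.01], "angular": [0, 0, 0], "gripper": 0},
    {"translation": [0, 0, 0], "angular": [0, 0, 0], "gripper": 0.35},
    {"translation": [0, 0, 0], "angular": [0, 0, 0], "gripper": 0.6},
    {"translation": [0, 0, 0], "angular": [0, 0, 0], "gripper": 1},
    {"translation": [0, 0, 0], "angular": [0, 0, 0], "gripper": 1},
    {"translation": [0, 0, 0], "angular": [0, 0, 0], "gripper": 1},
  ],
)

```text
t: 30.25
tool_pos: [0.4234, -0.0413, 0.0648]
tool_rot: [2.127, 1.849, -0.471]
contact_force: [-0.3, 0.4, -0.2]
opening: 0.085
grip_force: 0.0
```

Request:
drive_tool(
  steps=[
    {"translation": [0, 0, -0.3], "angular": [0, 0, 0], "gripper": 1},
    {"translation": [0, 0, -0.8], "angular": [0, 0, 0], "gripper": 1},
    {"translation": [0, 0, -0.9], "angular": [0, 0, 0], "gripper": 1},
    {"translation": [0, 0, -0.9], "angular": [0, 0, 0], "gripper": 1},
    {"translation": [0, 0, -0.9], "angular": [0, 0, 0], "gripper": 1},
    {"translation": [0, 0, -0.6], "angular": [0, 0, 0], "gripper": 1},
  ],
)

```text
t: 31.0
tool_pos: [0.4344, 0.0333, 0.2272]
tool_rot: [2.126, 1.849, -0.466]
contact_force: [-0.2, -0.5, -0.7]
opening: 0.0853
grip_force: 0.0
```

```bash
python3 - <<'E'
from h import *
o=ctrl.get_obs();print(o['t'],o['tool_pos'],np.degrees(o['q']).round(1))
w=grab('wrist');sd=grab('side');pickle.dump((w,sd),open('l7.pkl','wb'))
for n,i in(('w',w),('s',sd)):
    X=pts(i);h=cv2.cvtColor(i['color'],cv2.COLOR_RGB2HSV);Z=X[...,2]
    m=(h[...,1]<45)&(h[...,2]>120)&(abs(Z-.003)<.006)&(abs(X[...,0]-.41)<.06)&(abs(X[...,1]+.1)<.07)
    q=X[m];A=np.c_[q[:,:2]-q[:,:2].mean(0),np.ones(len(q))];f=np.linalg.lstsq(A,q[:,2],rcond=None)[0]
    print(n,m.sum(),'z',np.median(q[:,2]).round(4),'slope',f[:2].round(3),rr(onplane(i,m,.0025)))
E
```

```text
31.0 [0.43441304 0.0332558  0.22720423] [  9.4 -17.3 113.8 -23.7  91.1  18.5]
w 989 z 0.003 slope [0.003 0.024] (array([ 415. , -102.9]), array([68. , 66.8]), 81.9)
s 249 z 0.0025 slope [0.    0.028] (array([416.4, -99.9]), array([84.4, 68.1]), 81.0)
```

```bash
python3 - <<'E'
from h import *
def Rdown(az): 
    a=np.radians(az);x=np.array([np.cos(a),np.sin(a),0]);z=np.array([0,0,-1.]);return np.stack([x,np.cross(z,x),z],1)
plan([((.58,.279,.36),Rdown(114),10,'l')])
E
```

```text
[0.459, 0.275, -0.574] [-0.082, 0.304, -0.393] 
[0.467, 0.308, -0.551] [-0.082, 0.303, -0.394] 
[0.473, 0.339, -0.527] [-0.082, 0.304, -0.393] 
[0.474, 0.371, -0.503] [-0.083, 0.304, -0.393] 
[0.474, 0.403, -0.478] [-0.082, 0.303, -0.394] 
[0.471, 0.434, -0.454] [-0.082, 0.304, -0.393] 
[0.465, 0.465, -0.429] [-0.082, 0.304, -0.393] 
[0.456, 0.495, -0.403] [-0.082, 0.303, -0.394] 
[0.445, 0.524, -0.379] [-0.082, 0.304, -0.393] 
[0.431, 0.553, -0.354] [-0.082, 0.304, -0.393] 
-- at [0.58  0.279 0.36 ]
```

Request:
drive_tool(
  steps=[
    {"translation": [0.46, 0.28, -0.57], "angular": [-0.08, 0.3, -0.39], "gripper": 1},
    {"translation": [0.47, 0.31, -0.55], "angular": [-0.08, 0.3, -0.39], "gripper": 1},
    {"translation": [0.47, 0.34, -0.53], "angular": [-0.08, 0.3, -0.39], "gripper": 1},
    {"translation": [0.47, 0.37, -0.5], "angular": [-0.08, 0.31, -0.4], "gripper": 1},
    {"translation": [0.47, 0.4, -0.48], "angular": [-0.08, 0.3, -0.39], "gripper": 1},
    {"translation": [0.47, 0.43, -0.45], "angular": [-0.08, 0.3, -0.39], "gripper": 1},
    {"translation": [0.47, 0.47, -0.43], "angular": [-0.08, 0.3, -0.39], "gripper": 1},
    {"translation": [0.46, 0.5, -0.4], "angular": [-0.08, 0.31, -0.4], "gripper": 1},
  ],
)

```text
t: 32.1
tool_pos: [0.551, 0.229, 0.3274]
tool_rot: [1.823, 2.493, -0.113]
contact_force: [-0.9, -0.4, -0.9]
opening: 0.0854
grip_force: 0.0
```

Request:
drive_tool(
  steps=[
    {"translation": [0.45, 0.52, -0.38], "angular": [-0.09, 0.3, -0.4], "gripper": 1},
    {"translation": [0.43, 0.55, -0.35], "angular": [-0.09, 0.31, -0.4], "gripper": 1},
    {"translation": [0, 0, 0], "angular": [0, 0, 0], "gripper": 1},
  ],
)

```text
t: 32.48
tool_pos: [0.5804, 0.2779, 0.3538]
tool_rot: [-1.71, -2.63, 0.009]
contact_force: [-0.8, -0.0, 0.3]
opening: 0.0854
grip_force: 0.0
```

```bash
python3 - <<'E'
from h import *
o=ctrl.get_obs();print(o['t'],o['tool_pos'],np.degrees(o['q']).round(1));print(toolR(o).round(3))
im=grab('wrist','w9.png');pickle.dump(im,open('w9.pkl','wb'))
X=pts(im);Z=X[...,2];h=cv2.cvtColor(im['color'],cv2.COLOR_RGB2HSV)
n=np.hypot(X[...,0]-.58,X[...,1]-.28)<.04
for lo,hi in((.262,.28),(.24,.262),(.215,.24)):
    m=n&(Z>lo)&(Z<hi)&(h[...,2]<90) if lo>.23 else (Z>lo)&(Z<hi)&(np.hypot(X[...,0]-.56,X[...,1]-.325)<.075)
    if m.sum()>5: print(lo,m.sum(),'mean',X[m].mean(0).round(4),'med z',np.median(Z[m]).round(4),rr(onplane(im,m,np.median(Z[m]))))
m=(abs(Z-.182)<.005)&(np.hypot(X[...,0]-.56,X[...,1]-.325)<.14);print('bridge',rr(onplane(im,m,.182)))
m=(abs(Z-.195)<.004)&(np.hypot(X[...,0]-.56,X[...,1]-.325)<.14);
k,L,st,c=cv2.connectedComponentsWithStats(m.astype(np.uint8))
for j in range(1,k):
    if st[j,4]>60: print('cap?',st[j,4],onplane(im,L==j,.195).mean(0).round(4))
E
```

```text
32.475 [0.5804018  0.277921   0.35376722] [19.   3.3 80.6  0.  96.5 -5. ]
[[-0.405  0.914 -0.007]
 [ 0.914  0.405 -0.002]
 [ 0.001 -0.007 -1.   ]]
0.262 472 mean [0.5819 0.2841 0.2682] med z 0.269 (array([581.9, 284.3]), array([20.1, 20.9]), 10.0)
0.24 132 mean [0.5787 0.29   0.2516] med z 0.2518 (array([579.3, 287.8]), array([21.7, 13.5]), 31.4)
0.215 2044 mean [0.5585 0.3313 0.2254] med z 0.2264 (array([560.8, 326.4]), array([31. , 94.9]), 32.2)
bridge (array([560.4, 327.5]), array([ 96.8, 210.6]), 39.3)
cap? 774 [0.5015 0.3994 0.195 ]
cap? 481 [0.6192 0.2559 0.195 ]
```

Request:
drive_tool(
  steps=[
    {"translation": [0.13, 0.1, 0.4], "angular": [0, 0, 0], "gripper": 1},
    {"translation": [0, 0, 0.8], "angular": [0, 0, 0], "gripper": 1},
    {"translation": [0, 0, 0.8], "angular": [0, 0, 0], "gripper": 1},
    {"translation": [0, 0, 0.6], "angular": [0, 0, 0], "gripper": 0.8},
    {"translation": [0, 0, 0.39], "angular": [0, 0, 0], "gripper": 0.6},
    {"translation": [0, 0, 0], "angular": [0, 0, 0], "gripper": 0.5},
    {"translation": [0, 0, 0], "angular": [0, 0, 0], "gripper": 0.4},
  ],
  force=25,
)

```text
t: 33.4
tool_pos: [0.581, 0.2841, 0.2355]
tool_rot: [-1.711, -2.63, 0.006]
contact_force: [-0.2, 0.8, 1.0]
opening: 0.0344
grip_force: 0.0
```

Request:
drive_tool(
  steps=[
    {"translation": [0, 0, 0], "angular": [0, 0, 0], "gripper": 0.1},
    {"translation": [0, 0, 0], "angular": [0, 0, 0], "gripper": 0},
    {"translation": [0, 0, 0], "angular": [0, 0, 0], "gripper": 0},
    {"translation": [0, 0, 0], "angular": [0, 0, 0], "gripper": 0},
  ],
  force=25,
)

```text
t: 33.9
tool_pos: [0.5812, 0.2842, 0.2362]
tool_rot: [-1.711, -2.631, 0.005]
contact_force: [-0.8, -0.4, 5.9]
opening: 0.0211
grip_force: 24.9
```

```bash
cat > crank.py <<'E'
from h import *
import json
def rows(C,n,step,r=.05,dec=2,grip=0):
    o=ctrl.get_obs();R=toolR(o);p=np.array(o['tool_pos']);d=p[:2]-C;a=np.arctan2(d[1],d[0]);z=p[2]
    print(o['t'],'az',round(np.degrees(a),1),'r',np.hypot(*d).round(4),'F',o['contact_force'].round(1),'open',o['opening'])
    out=[]
    for i in range(1,n+1):
        q=np.array([C[0]+r*np.cos(a-i*step),C[1]+r*np.sin(a-i*step),z-i*step*.00318])
        t=np.round(R.T@(q-p)/.04,dec);p=p+R@t*.04;out.append({"translation":t.tolist(),"angular":[0,0,0],"gripper":grip})
    for i in range(0,n,8): print(json.dumps(out[i:i+8]))
E
python3 -c "
from crank import *
rows(np.array([.559,.3288]),6,.25)"
```

```text
33.9 az -63.5 r 0.0498 F [-0.8 -0.4  5.9] open 0.021062110821093202
[{"translation": [0.02, -0.31, 0.02], "angular": [0, 0, 0], "gripper": 0}, {"translation": [0.1, -0.3, 0.02], "angular": [0, 0, 0], "gripper": 0}, {"translation": [0.17, -0.26, 0.02], "angular": [0, 0, 0], "gripper": 0}, {"translation": [0.23, -0.21, 0.02], "angular": [0, 0, 0], "gripper": 0}, {"translation": [0.28, -0.14, 0.03], "angular": [0, 0, 0], "gripper": 0}, {"translation": [0.3, -0.08, 0.02], "angular": [0, 0, 0], "gripper": 0}]
```

Request:
drive_tool(
  steps=[
    {"translation": [0.02, -0.31, 0.02], "angular": [0, 0, 0], "gripper": 0},
    {"translation": [0.1, -0.3, 0.02], "angular": [0, 0, 0], "gripper": 0},
    {"translation": [0.17, -0.26, 0.02], "angular": [0, 0, 0], "gripper": 0},
    {"translation": [0, 0, 0], "angular": [0, 0, 0], "gripper": 0},
  ],
)

```text
t: 34.4
tool_pos: [0.5433, 0.2815, 0.2337]
tool_rot: [-1.709, -2.63, 0.004]
contact_force: [-1.0, 2.4, 6.1]
opening: 0.0211
grip_force: 25.1
```

Request:
drive_tool(
  steps=[
    {"translation": [0.23, -0.21, 0.02], "angular": [0, 0, 0], "gripper": 0},
    {"translation": [0.28, -0.14, 0.03], "angular": [0, 0, 0], "gripper": 0},
    {"translation": [0.3, -0.08, 0.02], "angular": [0, 0, 0], "gripper": 0},
    {"translation": [0, 0, 0], "angular": [0, 0, 0], "gripper": 0},
  ],
)

```text
t: 34.9
tool_pos: [0.5154, 0.3044, 0.2314]
tool_rot: [-1.709, -2.632, 0.001]
contact_force: [1.1, 2.5, 5.7]
opening: 0.0213
grip_force: 25.1
```

```bash
python3 -c "
from crank import *
rows(np.array([.559,.3288]),8,.25)
tp=grab('top');X=pts(tp);m=(X[...,2]>.2)&(np.hypot(X[...,0]-.56,X[...,1]-.326)<.03)&(X[...,2]<.24);print('hub',m.sum(),X[m].mean(0) if m.sum() else 0)
"
```

```text
34.9 az -150.8 r 0.05 F [1.1 2.5 5.7] open 0.02134543064115125
[{"translation": [0.31, 0.01, 0.02], "angular": [0, 0, 0], "gripper": 0}, {"translation": [0.3, 0.09, 0.02], "angular": [0, 0, 0], "gripper": 0}, {"translation": [0.27, 0.16, 0.02], "angular": [0, 0, 0], "gripper": 0}, {"translation": [0.22, 0.22, 0.02], "angular": [0, 0, 0], "gripper": 0}, {"translation": [0.16, 0.26, 0.02], "angular": [0, 0, 0], "gripper": 0}, {"translation": [0.09, 0.3, 0.02], "angular": [0, 0, 0], "gripper": 0}, {"translation": [0.01, 0.31, 0.02], "angular": [0, 0, 0], "gripper": 0}, {"translation": [-0.07, 0.31, 0.02], "angular": [0, 0, 0], "gripper": 0}]
hub 0 0
```

Request:
drive_tool(
  steps=[
    {"translation": [0.31, 0.01, 0.02], "angular": [0, 0, 0], "gripper": 0},
    {"translation": [0.3, 0.09, 0.02], "angular": [0, 0, 0], "gripper": 0},
    {"translation": [0.27, 0.16, 0.02], "angular": [0, 0, 0], "gripper": 0},
    {"translation": [0.22, 0.22, 0.02], "angular": [0, 0, 0], "gripper": 0},
    {"translation": [0.16, 0.26, 0.02], "angular": [0, 0, 0], "gripper": 0},
    {"translation": [0.09, 0.3, 0.02], "angular": [0, 0, 0], "gripper": 0},
    {"translation": [0.01, 0.31, 0.02], "angular": [0, 0, 0], "gripper": 0},
    {"translation": [-0.07, 0.31, 0.02], "angular": [0, 0, 0], "gripper": 0},
  ],
)

```text
t: 35.95
tool_pos: [0.5545, 0.3788, 0.225]
tool_rot: [-1.708, -2.63, 0.003]
contact_force: [-1.9, 1.0, 9.7]
opening: 0.021
grip_force: 25.3
```

```bash
python3 -c "
from crank import *
rows(np.array([.559,.3288]),16,.25)"
```

```text
35.95 az 95.1 r 0.0502 F [-1.9  1.   9.7] open 0.02102682873894617
[{"translation": [-0.14, 0.28, 0.02], "angular": [0, 0, 0], "gripper": 0}, {"translation": [-0.2, 0.24, 0.02], "angular": [0, 0, 0], "gripper": 0}, {"translation": [-0.26, 0.18, 0.01], "angular": [0, 0, 0], "gripper": 0}, {"translation": [-0.29, 0.11, 0.02], "angular": [0, 0, 0], "gripper": 0}, {"translation": [-0.31, 0.03, 0.02], "angular": [0, 0, 0], "gripper": 0}, {"translation": [-0.31, -0.04, 0.02], "angular": [0, 0, 0], "gripper": 0}, {"translation": [-0.29, -0.11, 0.02], "angular": [0, 0, 0], "gripper": 0}, {"translation": [-0.25, -0.19, 0.02], "angular": [0, 0, 0], "gripper": 0}]
[{"translation": [-0.2, -0.24, 0.02], "angular": [0, 0, 0], "gripper": 0}, {"translation": [-0.13, -0.28, 0.02], "angular": [0, 0, 0], "gripper": 0}, {"translation": [-0.06, -0.31, 0.02], "angular": [0, 0, 0], "gripper": 0}, {"translation": [0.02, -0.31, 0.02], "angular": [0, 0, 0], "gripper": 0}, {"translation": [0.1, -0.3, 0.02], "angular": [0, 0, 0], "gripper": 0}, {"translation": [0.17, -0.26, 0.03], "angular": [0, 0, 0], "gripper": 0}, {"translation": [0.22, -0.21, 0.02], "angular": [0, 0, 0], "gripper": 0}, {"translation": [0.27, -0.16, 0.02], "angular": [0, 0, 0], "gripper": 0}]
```

Request:
drive_tool(
  steps=[
    {"translation": [-0.14, 0.28, 0.02], "angular": [0, 0, 0], "gripper": 0},
    {"translation": [-0.2, 0.24, 0.02], "angular": [0, 0, 0], "gripper": 0},
    {"translation": [-0.26, 0.18, 0.01], "angular": [0, 0, 0], "gripper": 0},
    {"translation": [-0.29, 0.11, 0.02], "angular": [0, 0, 0], "gripper": 0},
    {"translation": [-0.31, 0.03, 0.02], "angular": [0, 0, 0], "gripper": 0},
    {"translation": [-0.31, -0.04, 0.02], "angular": [0, 0, 0], "gripper": 0},
    {"translation": [-0.29, -0.11, 0.02], "angular": [0, 0, 0], "gripper": 0},
    {"translation": [-0.25, -0.19, 0.01], "angular": [0, 0, 0], "gripper": 0},
  ],
)

```text
t: 36.95
tool_pos: [0.606, 0.3112, 0.2186]
tool_rot: [-1.708, -2.629, 0.004]
contact_force: [-2.7, 3.6, 6.6]
opening: 0.0207
grip_force: 25.2
```

Request:
drive_tool(
  steps=[
    {"translation": [-0.2, -0.24, 0.02], "angular": [0, 0, 0], "gripper": 0},
    {"translation": [-0.13, -0.28, 0.02], "angular": [0, 0, 0], "gripper": 0},
    {"translation": [-0.06, -0.31, 0.02], "angular": [0, 0, 0], "gripper": 0},
    {"translation": [0.02, -0.31, 0.02], "angular": [0, 0, 0], "gripper": 0},
    {"translation": [0.1, -0.3, 0.02], "angular": [0, 0, 0], "gripper": 0},
    {"translation": [0.17, -0.26, 0.02], "angular": [0, 0, 0], "gripper": 0},
    {"translation": [0.22, -0.21, 0.02], "angular": [0, 0, 0], "gripper": 0},
    {"translation": [0, 0, 0], "angular": [0, 0, 0], "gripper": 0},
  ],
)

```text
t: 37.95
tool_pos: [0.5341, 0.2855, 0.2131]
tool_rot: [-1.708, -2.63, 0.002]
contact_force: [-0.1, 5.3, 4.8]
opening: 0.0212
grip_force: 25.1
```

```bash
python3 -c "
from crank import *
rows(np.array([.559,.3288]),10,.15)"
```

```text
37.95 az -119.9 r 0.05 F [-0.1  5.3  4.8] open 0.021219742843435117
[{"translation": [0.16, -0.1, 0.01], "angular": [0, 0, 0], "gripper": 0}, {"translation": [0.17, -0.07, 0.02], "angular": [0, 0, 0], "gripper": 0}, {"translation": [0.18, -0.05, 0.01], "angular": [0, 0, 0], "gripper": 0}, {"translation": [0.19, -0.02, 0.01], "angular": [0, 0, 0], "gripper": 0}, {"translation": [0.19, 0.01, 0.01], "angular": [0, 0, 0], "gripper": 0}, {"translation": [0.18, 0.04, 0.02], "angular": [0, 0, 0], "gripper": 0}, {"translation": [0.18, 0.06, 0.01], "angular": [0, 0, 0], "gripper": 0}, {"translation": [0.16, 0.09, 0.01], "angular": [0, 0, 0], "gripper": 0}]
[{"translation": [0.15, 0.11, 0.01], "angular": [0, 0, 0], "gripper": 0}, {"translation": [0.13, 0.13, 0.02], "angular": [0, 0, 0], "gripper": 0}]
```

Request:
drive_tool(
  steps=[
    {"translation": [0.16, -0.1, 0.01], "angular": [0, 0, 0], "gripper": 0},
    {"translation": [0.17, -0.07, 0.02], "angular": [0, 0, 0], "gripper": 0},
    {"translation": [0.18, -0.05, 0.01], "angular": [0, 0, 0], "gripper": 0},
    {"translation": [0.19, -0.02, 0.01], "angular": [0, 0, 0], "gripper": 0},
    {"translation": [0.19, 0.01, 0.01], "angular": [0, 0, 0], "gripper": 0},
    {"translation": [0.18, 0.04, 0.02], "angular": [0, 0, 0], "gripper": 0},
    {"translation": [0, 0, 0], "angular": [0, 0, 0], "gripper": 0},
  ],
  force=50,
)

```text
t: 38.83
tool_pos: [0.5099, 0.3201, 0.2104]
tool_rot: [-1.709, -2.63, 0.008]
contact_force: [-0.5, 0.1, 9.2]
opening: 0.0201
grip_force: 49.4
```

```bash
python3 -c "
from crank import *
rows(np.array([.559,.3288]),8,.06)"
```

```text
38.825 az -169.9 r 0.0499 F [-0.5  0.1  9.2] open 0.02009657197467103
[{"translation": [0.07, 0.02, 0.0], "angular": [0, 0, 0], "gripper": 0}, {"translation": [0.07, 0.02, 0.01], "angular": [0, 0, 0], "gripper": 0}, {"translation": [0.07, 0.03, 0.0], "angular": [0, 0, 0], "gripper": 0}, {"translation": [0.07, 0.03, 0.01], "angular": [0, 0, 0], "gripper": 0}, {"translation": [0.07, 0.04, 0.0], "angular": [0, 0, 0], "gripper": 0}, {"translation": [0.06, 0.04, 0.01], "angular": [0, 0, 0], "gripper": 0}, {"translation": [0.06, 0.04, 0.0], "angular": [0, 0, 0], "gripper": 0}, {"translation": [0.06, 0.05, 0.01], "angular": [0, 0, 0], "gripper": 0}]
```

Crank is at about 8.36 rad, so contact is close. I'll continue in small steps and watch the tangential force.

Request:
drive_tool(
  steps=[
    {"translation": [0.07, 0.02, 0.0], "angular": [0, 0, 0], "gripper": 0},
    {"translation": [0.07, 0.02, 0.01], "angular": [0, 0, 0], "gripper": 0},
    {"translation": [0.07, 0.03, 0.0], "angular": [0, 0, 0], "gripper": 0},
    {"translation": [0, 0, 0], "angular": [0, 0, 0], "gripper": 0},
  ],
)

```text
t: 39.33
tool_pos: [0.5091, 0.3276, 0.21]
tool_rot: [-1.711, -2.631, 0.012]
contact_force: [-1.2, -4.0, 9.8]
opening: 0.0206
grip_force: 49.6
```

Request:
drive_tool(
  steps=[
    {"translation": [0.07, 0.03, 0.01], "angular": [0, 0, 0], "gripper": 0},
    {"translation": [0.07, 0.04, 0.0], "angular": [0, 0, 0], "gripper": 0},
    {"translation": [0, 0, 0], "angular": [0, 0, 0], "gripper": 0},
  ],
)

```text
t: 39.7
tool_pos: [0.5092, 0.331, 0.2098]
tool_rot: [-1.713, -2.632, 0.022]
contact_force: [-4.8, -13.0, 13.7]
opening: 0.0204
grip_force: 50.1
```

```bash
python3 -c "
from crank import *
rows(np.array([.559,.3288]),8,.06)"
```

```text
39.7 az 177.4 r 0.0498 F [ -4.8 -13.   13.7] open 0.02036388664094546
[{"translation": [0.07, 0.03, 0.0], "angular": [0, 0, 0], "gripper": 0}, {"translation": [0.06, 0.04, 0.01], "angular": [0, 0, 0], "gripper": 0}, {"translation": [0.06, 0.04, 0.0], "angular": [0, 0, 0], "gripper": 0}, {"translation": [0.06, 0.05, 0.01], "angular": [0, 0, 0], "gripper": 0}, {"translation": [0.06, 0.05, -0.0], "angular": [0, 0, 0], "gripper": 0}, {"translation": [0.05, 0.05, 0.0], "angular": [0, 0, 0], "gripper": 0}, {"translation": [0.05, 0.06, 0.01], "angular": [0, 0, 0], "gripper": 0}, {"translation": [0.05, 0.06, 0.0], "angular": [0, 0, 0], "gripper": 0}]
```

Request:
drive_tool(
  steps=[
    {"translation": [0.04, 0.02, 0], "angular": [0, 0, 0], "gripper": 0},
    {"translation": [0, 0, 0], "angular": [0, 0, 0], "gripper": 0},
  ],
  force=60,
)

```text
t: 39.95
tool_pos: [0.5093, 0.3318, 0.2098]
tool_rot: [-1.714, -2.632, 0.025]
contact_force: [-5.3, -16.9, 14.7]
opening: 0.0202
grip_force: 58.3
```

Request:
drive_tool(
  steps=[
    {"translation": [-0.04, -0.02, 0], "angular": [0, 0, 0], "gripper": 0},
    {"translation": [-0.03, -0.01, 0], "angular": [0, 0, 0], "gripper": 0},
    {"translation": [0, 0, 0], "angular": [0, 0, 0], "gripper": 0.45},
    {"translation": [0, 0, 0], "angular": [0, 0, 0], "gripper": 0.45},
    {"translation": [0, 0, 0], "angular": [0, 0, 0], "gripper": 0.45},
  ],
)

```text
t: 40.58
tool_pos: [0.509, 0.3335, 0.2068]
tool_rot: [-1.709, -2.629, 0.011]
contact_force: [-0.6, 0.2, -0.4]
opening: 0.0381
grip_force: 0.0
```

Request:
drive_tool(
  steps=[
    {"translation": [0, 0, -0.4], "angular": [0, 0, 0], "gripper": 0.45},
    {"translation": [0, 0, -0.8], "angular": [0, 0, 0], "gripper": 0.45},
    {"translation": [0, 0, -0.9], "angular": [0, 0, 0], "gripper": 0.45},
    {"translation": [0, 0, -0.9], "angular": [0, 0, 0], "gripper": 0.45},
    {"translation": [0, 0, -0.9], "angular": [0, 0, 0], "gripper": 0.45},
    {"translation": [0, 0, 0], "angular": [0, 0, 0], "gripper": 0.45},
  ],
)

```text
t: 41.32
tool_pos: [0.5121, 0.3345, 0.37]
tool_rot: [-1.712, -2.634, -0.004]
contact_force: [0.5, 0.1, 0.3]
opening: 0.0383
grip_force: 0.0
```

```bash
python3 - <<'E'
from h import *
o=ctrl.get_obs();print(o['t'],o['tool_pos'],o['contact_force'],o['opening'])
im=grab('wrist');sd=grab('side');pickle.dump((im,sd),open('l10.pkl','wb'))
X=pts(im);Z=X[...,2];n=(np.hypot(X[...,0]-.51,X[...,1]-.331)<.045)
m=n&(Z>.232)&(Z<.26);print('knob',m.sum(),rr(onplane(im,m,np.median(Z[m]))),np.median(Z[m]))
# side view: platen / stack gap column profile, press frame
Q=pts(sd);h=cv2.cvtColor(sd['color'],cv2.COLOR_RGB2HSV);hp=np.array([.778,.628]);lp=np.array([-.628,.778]);PR=np.array([.5598,.326])
a=(Q[...,:2]-PR)@hp*1000;l=(Q[...,:2]-PR)@lp*1000
for u in range(195,216,5):
    print(u,[(v,*h[v,u].tolist(),int(a[v,u]),int(l[v,u]),int(1000*Q[v,u,2])) for v in range(164,206,2) if sd['depth'][v,u]>0 and abs(a[v,u])<70])
E
```

```text
41.325 [0.51207018 0.33454039 0.3700084 ] [0.48439233 0.05168036 0.29157901] 0.03829455656623532
knob 360 (array([510.1, 327.5]), array([19.9, 21.7]), 23.9) 0.24242259176471354
195 [(164, 109, 76, 70, -52, 0, 173), (166, 110, 74, 69, -49, 1, 163), (168, 110, 74, 69, -48, 3, 155), (170, 0, 6, 88, -52, 1, 148), (184, 111, 55, 60, -10, 27, 74), (186, 116, 25, 81, -19, 23, 69), (188, 5, 12, 124, -35, 15, 66), (190, 9, 17, 146, -32, 17, 57), (192, 14, 105, 134, -26, 21, 46), (194, 14, 118, 149, -25, 22, 37), (196, 12, 117, 111, 0, 36, 18), (198, 116, 32, 56, -7, 33, 11), (200, 116, 36, 57, -40, 16, 16), (202, 117, 36, 64, -53, 10, 14), (204, 16, 78, 166, -53, 10, 5)]
200 [(164, 109, 75, 71, -48, -19, 173), (166, 110, 74, 69, -42, -16, 163), (168, 111, 70, 69, -54, -21, 158), (170, 109, 66, 66, -50, -18, 149), (172, 8, 10, 100, -7, 2, 127), (174, 11, 19, 105, -1, 6, 116), (176, 10, 15, 99, -4, 5, 109), (180, 120, 9, 85, 2, 10, 89), (182, 108, 70, 66, -19, 0, 88), (184, 108, 70, 66, -17, 1, 79), (186, 111, 47, 71, -15, 3, 70), (188, 5, 13, 121, -25, -1, 65), (190, 4, 12, 147, -34, -5, 60), 
[... 1215 characters left out ...]
, 35), (198, 14, 140, 124, -32, -46, 29), (200, 13, 147, 147, -43, -51, 25), (202, 13, 143, 139, -44, -51, 17), (204, 115, 50, 66, -49, -53, 10)]
215 [(164, 107, 89, 77, -45, -81, 177), (166, 109, 76, 70, -49, -83, 170), (168, 109, 72, 67, -52, -84, 163), (170, 109, 71, 68, -47, -81, 153), (172, 101, 29, 70, -47, -81, 145), (184, 13, 74, 114, 19, -47, 72), (186, 112, 48, 59, -11, -61, 74), (188, 115, 18, 84, -12, -61, 66), (190, 4, 15, 123, -29, -69, 64), (192, 8, 21, 145, -35, -71, 58), (194, 14, 107, 138, -24, -66, 45), (196, 14, 120, 138, -28, -67, 38), (198, 13, 136, 126, -18, -62, 26), (200, 12, 129, 109, -22, -63, 18), (202, 150, 13, 57, -29, -66, 13), (204, 109, 90, 85, -52, -76, 14)]
```

Request:
drive_tool(
  steps=[
    {"translation": [0, 0, 0], "angular": [0, 0, -1], "gripper": 1},
    {"translation": [0, 0, 0], "angular": [0, 0, -1], "gripper": 1},
    {"translation": [0, 0, 0], "angular": [0, 0, -1], "gripper": 1},
    {"translation": [0, 0, 0], "angular": [0, 0, -1], "gripper": 1},
    {"translation": [0, 0, 0], "angular": [0, 0, -1], "gripper": 1},
    {"translation": [0, 0, 0], "angular": [0, 0, -1], "gripper": 1},
    {"translation": [0, 0, 0], "angular": [0, 0, -1], "gripper": 1},
    {"translation": [0, 0, 0], "angular": [0, 0, -1], "gripper": 1},
  ],
)

```text
t: 42.42
tool_pos: [0.5102, 0.3336, 0.3618]
tool_rot: [-0.049, -3.131, 0.005]
contact_force: [-0.5, 0.4, 0.6]
opening: 0.0851
grip_force: 0.0
```

Request:
drive_tool(
  steps=[
    {"translation": [0.05, -0.12, 0], "angular": [0, 0, -0.25], "gripper": 1},
    {"translation": [0, 0, 0], "angular": [0, 0, 0], "gripper": 1},
  ],
)

```text
t: 42.68
tool_pos: [0.5082, 0.3288, 0.3623]
tool_rot: [-0.003, -3.132, 0.004]
contact_force: [0.2, 0.1, 0.6]
opening: 0.0857
grip_force: 0.0
```

```bash
python3 - <<'E'
from h import *
o=ctrl.get_obs();print(o['t'],o['tool_pos'],toolR(o).round(3).tolist())
im=grab('wrist');X=pts(im);Z=X[...,2];n=(np.hypot(X[...,0]-.51,X[...,1]-.331)<.045)
for lo,hi in((.239,.26),(.232,.239)):
    m=n&(Z>lo)&(Z<hi);print('knob',m.sum(),np.median(Z[m]),rr(onplane(im,m,np.median(Z[m]))))
E
```

```text
42.675 [0.50816106 0.32879617 0.36229809] [[-1.0, 0.002, -0.009], [0.002, 1.0, -0.003], [0.009, -0.003, -1.0]]
knob 311 0.24294270389828768 (array([509.9, 324.8]), array([18.6, 18.8]), 45.5)
knob 70 0.23701137819077792 (array([508.3, 325.2]), array([20.9, 18.7]), 82.5)
```

Request:
drive_tool(
  steps=[
    {"translation": [-0.03, -0.06, 0.7], "angular": [0, 0, 0], "gripper": 1},
    {"translation": [0, 0, 0.9], "angular": [0, 0, 0], "gripper": 1},
    {"translation": [0, 0, 0.9], "angular": [0, 0, 0], "gripper": 1},
    {"translation": [0, 0, 0.8], "angular": [0, 0, 0], "gripper": 1},
    {"translation": [0, 0, 0.5], "angular": [0, 0, 0], "gripper": 0.7},
    {"translation": [0, 0, 0], "angular": [0, 0, 0], "gripper": 0.5},
    {"translation": [0, 0, 0], "angular": [0, 0, 0], "gripper": 0.4},
    {"translation": [0, 0, 0], "angular": [0, 0, 0], "gripper": 0.1},
  ],
  force=25,
)

```text
t: 43.72
tool_pos: [0.51, 0.326, 0.2146]
tool_rot: [-0.002, -3.138, 0.004]
contact_force: [-0.7, -2.4, -0.1]
opening: 0.0207
grip_force: 24.5
```

Request:
drive_tool(
  steps=[
    {"translation": [0, 0, 0], "angular": [0, 0, 0], "gripper": 0},
    {"translation": [0, 0, 0], "angular": [0, 0, 0], "gripper": 0},
    {"translation": [0, 0, 0], "angular": [0, 0, 0], "gripper": 0},
  ],
)

```text
t: 44.1
tool_pos: [0.51, 0.3261, 0.2145]
tool_rot: [-0.002, -3.138, 0.003]
contact_force: [-0.2, -5.4, 6.6]
opening: 0.0208
grip_force: 25.1
```

Request:
drive_tool(
  steps=[
    {"translation": [0, 0.07, 0], "angular": [0, 0, 0], "gripper": 0},
    {"translation": [0, 0, 0], "angular": [0, 0, 0], "gripper": 0},
  ],
  force=60,
)

```text
t: 44.35
tool_pos: [0.51, 0.3274, 0.2146]
tool_rot: [-0.003, -3.138, 0.008]
contact_force: [-1.2, -9.6, 8.1]
opening: 0.0196
grip_force: 58.7
```

Request:
drive_tool(
  steps=[
    {"translation": [0, 0.06, 0], "angular": [0, 0, 0], "gripper": 0},
    {"translation": [0, 0, 0], "angular": [0, 0, 0], "gripper": 0},
  ],
)

```text
t: 44.6
tool_pos: [0.51, 0.3286, 0.2145]
tool_rot: [-0.004, -3.137, 0.013]
contact_force: [-1.8, -13.2, 9.4]
opening: 0.0199
grip_force: 58.8
```

Request:
drive_tool(
  steps=[
    {"translation": [0, 0.06, 0], "angular": [0, 0, 0], "gripper": 0},
    {"translation": [0, 0, 0], "angular": [0, 0, 0], "gripper": 0},
    {"translation": [0, 0, 0], "angular": [0, 0, 0], "gripper": 1},
    {"translation": [0, 0, 0], "angular": [0, 0, 0], "gripper": 1},
    {"translation": [0, 0, 0], "angular": [0, 0, 0], "gripper": 1},
    {"translation": [0, 0, 0], "angular": [0, 0, 0], "gripper": 1},
  ],
)

```text
t: 45.35
tool_pos: [0.5087, 0.3345, 0.212]
tool_rot: [-0.001, -3.135, 0.002]
contact_force: [1.2, 0.4, -0.6]
opening: 0.0851
grip_force: 0.0
```

Request:
drive_tool(
  steps=[
    {"translation": [0, 0, -0.4], "angular": [0, 0, 0], "gripper": 1},
    {"translation": [0, 0, -0.9], "angular": [0, 0, 0], "gripper": 1},
    {"translation": [0, 0, -0.9], "angular": [0, 0, 0], "gripper": 1},
    {"translation": [0, 0, -0.9], "angular": [0, 0, 0], "gripper": 1},
    {"translation": [0, 0, -0.67], "angular": [0, 0, 0], "gripper": 1},
    {"translation": [0, 0, 0], "angular": [0, 0, 0], "gripper": 1},
    {"translation": [0, 0, 0], "angular": [0, 0, 0], "gripper": 1},
  ],
)

```text
t: 46.22
tool_pos: [0.5096, 0.3342, 0.362]
tool_rot: [-0.002, -3.134, 0.003]
contact_force: [0.1, -0.3, -0.4]
opening: 0.0854
grip_force: 0.0
```

```bash
python3 - <<'E'
from h import *
o=ctrl.get_obs();print(o['t'],o['tool_pos'],o['contact_force'])
im=grab('wrist');X=pts(im);Z=X[...,2];n=(np.hypot(X[...,0]-.51,X[...,1]-.331)<.045)
for lo,hi in((.239,.26),):
    m=n&(Z>lo)&(Z<hi);print('knob',m.sum(),np.median(Z[m]),rr(onplane(im,m,np.median(Z[m]))))
sd=grab('side');Q=pts(sd);h=cv2.cvtColor(sd['color'],cv2.COLOR_RGB2HSV)
m=(h[...,1]<45)&(h[...,2]>120)&(abs(Q[...,2]-.003)<.006)&(abs(Q[...,0]-.41)<.06)&(abs(Q[...,1]+.1)<.07);print('lifter',m.sum(),np.median(Q[m][:,2]),rr(onplane(sd,m,.0025)))
T0=pickle.load(open('top0.pkl','rb'));t=grab('top')
d=np.abs(t['color'].astype(int)-T0['color']).sum(2)
for k,(u,v) in dict(wax=(209,233),sand=(361,235),tape=(267,172),oil=(253,160),oil2=(195,169)).items(): print(k,d[v-8:v+8,u-8:u+8].mean().round(1))
E
```

```text
46.225 [0.50958833 0.33423401 0.36200225] [ 0.06306496 -0.31246763 -0.38302954]
knob 314 0.2428939074327035 (array([509.8, 325.2]), array([18.9, 19. ]), 24.8)
lifter 240 0.0025202729081468256 (array([ 416.3, -100.6]), array([83. , 68.1]), 81.0)
wax 14.4
sand 17.0
tape 14.6
oil 14.1
oil2 13.2
```

```bash
python3 -c "
from station import ctrl
print(ctrl.finish_job())"
```

```text
the job is handed in; nothing more can be done
None
```

I finished every step and handed the job in at about 46 s. The stack measured centred on the press bars and the lifter lies flat on the table. The crank was wound until the knob resisted at about 13 N, but I could only infer the platen's force, not measure it.

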